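# Kit the wheel-hub parts for the press

### The arm

A 6-joint arm with a two-finger parallel gripper is mounted at the origin on the work surface. World frame = base frame: x ahead of the robot, y to its left, z up, the work surface at z = 0. Lengths are in m, angles in rad, forces in N, time in s.
With the tool pointing down it reaches from about 0.4 to 0.825 m from the base axis. Payload 7 kg.
Tool frame: the origin (TCP) lies between the finger pads; the fingertips stand 25 mm ahead of it and the grasp point (between the pads) lies 6 mm ahead of it (arm.tip_extent is the z of the fingertips in the tool frame, in m); z points along the fingers, x is the direction in which the jaws open and shut, and the axes are right-handed (so a half turn about z gives the same grasp; the last joint's range is limited). The gripper opens to 88 mm and grips with 3 to 60 N. Pads are 19 mm wide; open, the fingers measure 130 mm over their backs; the gripper's body (78 mm by 193 mm) begins 47 mm behind the grasp point.
Start: joints at [1.627, 0.359, 0.012, 0, -1.224, -0.288], TCP at [0.155, 0.657, 0.22] pointing down, gripper open.
Joint ranges: [-3.07, 3.07], [-1.43, 2.12], [-1.02, 1.25], [-3.03, 1.67], [-3.05, -0], [-3.03, 3.03]. Speed limits (rad/s): [2.39, 2.39, 3.01, 3.14, 3.14, 3.14].

### API

Orientations are given as [roll, pitch, yaw] about the fixed x, y, z axes, in that order (R = Rz(yaw) Ry(pitch) Rx(roll)).
In Python, from station import monitor, grab_frame, job_done, arm gives the robot as it stands.
- The arm moves only by the shell command python3 -m jog 'ROWS' [FORCE]. ROWS is JSON, a list that holds one entry, the list of rows, each a list of 7 numbers: the shift along the world's x, y, z in m, then the turn, a rotation vector about the world's x, y, z in rad, then the opening, from 0 (shut) to 1 (fully open). In form: [[[dx, dy, dz, ax, ay, az, claw], ...]]. A call has 1 to 20 rows; each row shifts and turns the commanded pose from where the row before left it; what a row does not reach is not made up. A row lasts 1/8 s, in which the tool goes at most 62.5 mm and 10.7 degrees, less where a joint would pass 70% of its speed; a pose out of reach is approached as far as the arm can. A call is refused whole if a number of a shift passes 0.0625 or a number of a turn 0.188, either way. A call with a gripper value outside its range is refused whole. The fingers move at their own pace and stop on an object; FORCE is the grip in N (left out, the last holds). Time passes only in rows, so rows that do not move let the fingers close. It gives the time, the measured TCP pose, the force and the opening at its end, in the units of the state.
- monitor.get_state(): the state, without advancing time (a new reading comes with each control period).
- grab_frame(name): name is "scene" or "side" or "wrist"; returns a dict with "pixels" (420x560x3 uint8, red, green, blue), "K" (3x3 intrinsics, pixels), "view" (4x4, takes a point from world to camera coordinates); the wrist camera has in their place "hand_eye" (4x4, takes a point from camera to tool coordinates, whose origin is the TCP and whose axes are the tool frame's). Camera axes: x right, y down, z forward; pixel columns grow to the right and rows downward; lengths in m; the calibration is good to about 2 mm. The wrist camera is an equidistant fisheye: a pixel r from the principal point sees the ray r / f radians off the axis. A picture is of the moment at which its call begins: read the wrist's pose just before it. There is no depth.
- job_done(): hands the job in, once; it reports no verdict.
The state is a dict: "t": time; "q": joint angles; "qd": joint speeds; "joint_efforts": joint torques, N m; "eef_pos": TCP position; "ee_rot": TCP orientation; "force": force on the tool from outside, world axes, zero at the start; "moment": the same for the moment, N m; "width": finger opening in m.
Only numpy, scipy, OpenCV 4.12 (cv2) and the standard library are available. Lean on these libraries where they do the work, as an engineer would, in place of code of your own. Each camera call takes 0.05 s, during which the arm holds its last target.

### The job

Load the kit tray with the four hub parts, each in the nest made for it and flat on that nest's plate: the thick ring over the post, the flanged bushing standing on its flange in the round cup, the hexagon nut flat in the six-sided recess, and the square bar lying between the two rails, centred along them. Leave the solid disc and the bushing without a flange where they are.

Things in the scene. Friction and masses are not known exactly. Their poses are not given: they have to be found in the camera images.
- ring_c (a point): Thick steel ring with an open bore: outside diameter 54 mm, bore diameter 34 mm, 25 mm tall, lying flat. The point is its centre, half-way up; z is the ring's axis.
- bush_c (a point): Flanged brass bushing, standing upright on its flange: a tube of 28 mm outside diameter, 50 mm tall over all, bore 18 mm, with a flange of 44 mm diameter and 6 mm thickness round its foot. The point is on its axis, half-way up (25 mm above the foot); z points up, away from the flange.
- nut_c (a point): Large steel hexagon nut with an open bore, lying flat: 42 mm across flats, 48.5 mm across corners, 30 mm tall. The point is its centre, half-way up; z is its axis, x points to the middle of one of its six flats.
- key_c (a point): Square steel bar (shaft key), 60 mm long, 20 x 20 mm in section, lying on the bench. The point is its centre; x runs along its length.
- disc_c (a point): Look-alike that stays where it is: solid steel disc without bore, 54 mm diameter, 25 mm tall, lying flat. The point is its centre, half-way up.
- plain_c (a point): Look-alike that stays where it is: straight brass bushing without a flange, a tube of 28 mm outside diameter, 50 mm tall, standing upright. The point is on its axis, half-way up.
- nest_post: One of four white plastic nest plates, 92 x 92 mm and 5 mm thick, that lie two by two, 95 mm apart centre to centre, in a low dark steel tray (204 mm square, rim 14 mm above the bench). This one has an upright black round post in its middle, 18 mm in diameter and 35 mm high above the plate, for the thick ring. Its z axis points up, its origin is the centre of its underside. It is fixed.
- nest_cup: One of four white plastic nest plates, 92 x 92 mm and 5 mm thick, that lie two by two, 95 mm apart centre to centre, in a low dark steel tray (204 mm square, rim 14 mm above the bench). This one has a round black cup in its middle: a circular wall, 64 mm inside and 74 mm outside diameter, 8 mm high above the plate, for the flanged bushing. Its z axis points up, its origin is the centre of its underside. It is fixed.
- nest_hexa: One of four white plastic nest plates, 92 x 92 mm and 5 mm thick, that lie two by two, 95 mm apart centre to centre, in a low dark steel tray (204 mm square, rim 14 mm above the bench). This one has a six-sided black recess in its middle: a wall 62 mm across flats inside, 70 mm outside, 8 mm high above the plate, for the hexagon nut. Its z axis points up, its origin is the centre of its underside. It is fixed.
- nest_rails: One of four white plastic nest plates, 92 x 92 mm and 5 mm thick, that lie two by two, 95 mm apart centre to centre, in a low dark steel tray (204 mm square, rim 14 mm above the bench). This one has two straight parallel black rails, each 80 mm long, 8 mm wide and 6 mm high above the plate, with a clear channel of 38 mm between them, open at both ends, for the square bar. x runs along the channel. Its z axis points up, its origin is the centre of its underside. It is fixed.
Not all that is in view belongs to the job. Leave any blue or turquoise look-alike of the part that bears nut_c alone. What is shaped like the part that bears ring_c but blue is not meant.

How it is judged:
By the outcome, as a careful person would: the job done as asked, in the order asked, and still so for the second after the job is handed in, with the robot touching nothing.
It also fails if it takes over 93 s, if anything falls off the work surface, if the arm or the gripper's body presses on something with over 40 N, if the wrist force passes 120 N, or if a joint passes its speed limit or range.

## Working session

There is one attempt and no reset: what is moved stays moved. The work goes in short steps, Python scripts to look and compute and a shell command to move; the robot and the scene stay as the last step left them, time stands still between calls to the robot, and variables do not carry over. Pictures are saved under pics/ and viewed, and the job is handed in when it is done.

```bash
ls; mkdir -p pics
python3 - <<'E'
from station import monitor, grab_frame, arm
import cv2
s=monitor.get_state(); print(s)
print([a for a in dir(arm) if a[0]!='_'])
import pickle
D={}
for n in ("scene","side","wrist"):
    f=grab_frame(n); D[n]=f; cv2.imwrite(f"pics/{n}0.png",f["pixels"][:,:,::-1])
    print(n,f["K"],f.get("view"),f.get("hand_eye"))
pickle.dump((s,D),open("f0.pkl","wb"))
E
```

```text
pics
{'t': 0.0, 'q': array([ 1.62713074e+00,  3.59375465e-01,  1.10696254e-02, -3.72078910e-04,
       -1.22413542e+00, -2.88131119e-01]), 'qd': array([ 8.94237481e-05, -3.62767005e-04,  1.43275093e-04,  9.92047567e-04,
        7.79455789e-04,  1.04381255e-03]), 'joint_efforts': array([ 1.11887985e-03, -5.82712805e+01,  2.93059409e+01,  6.99733749e+00,
        6.94596136e-03, -1.58343018e-04]), 'eef_pos': array([0.15495032, 0.65644793, 0.21953084]), 'ee_rot': array([-3.14146054e+00, -1.67652688e-03, -1.80271985e+00]), 'force': array([ 0.02405694, -0.28896502, -0.26290359]), 'moment': array([0.01632657, 0.03643049, 0.03950437]), 'width': 0.08759940202818675}
['Unreachable', 'tip_extent']
scene [[438.62743375   0.         275.26625881]
 [  0.         438.62743375 211.7687035 ]
 [  0.           0.           1.        ]] [[-0.8494231   0.52747737 -0.01574879  0.47514297]
 [ 0.40912074  0.63939075 -0.65099899 -0.14914742]
 [-0.33331761 -0.55941673 -0.75891521  1.23501073]
 [ 0.          0.          0.          1.        ]] None
side [[379.21535019   0.         283.45366977]
 [  0.         379.21535019 207.7048572 ]
 [  0.           0.           1.        ]] [[ 0.86667752 -0.49882182 -0.00684661 -0.48708909]
 [-0.25345917 -0.42846851 -0.86727919  0.15587873]
 [ 0.42968423  0.75338671 -0.49777498  0.79241136]
 [ 0.          0.          0.          1.        ]] None
wrist [[325.1922621    0.         278.29008139]
 [  0.         325.1922621  208.01781996]
 [  0.           0.           1.        ]] None [[ 9.99999183e-01 -3.28411202e-04  1.23526977e-03  3.37977407e-04]
 [ 1.20596851e-05  9.68809479e-01  2.47806768e-01 -6.73669575e-02]
 [-1.27812359e-03 -2.47806551e-01  9.68808691e-01 -1.64586635e-01]
 [ 0.00000000e+00  0.00000000e+00  0.00000000e+00  1.00000000e+00]]
```

View pics/scene0.png

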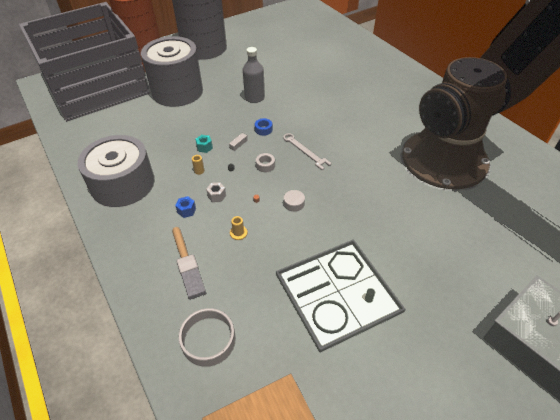

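View pics/side0.png

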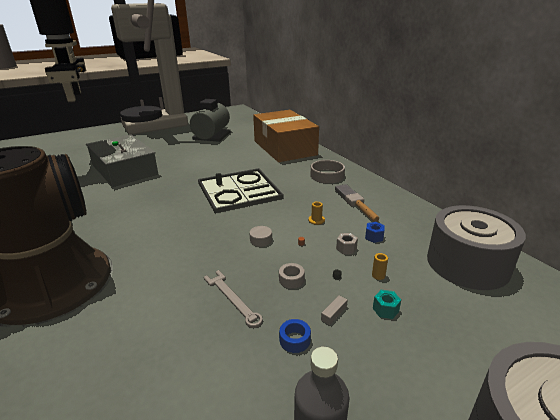

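View pics/wrist0.png

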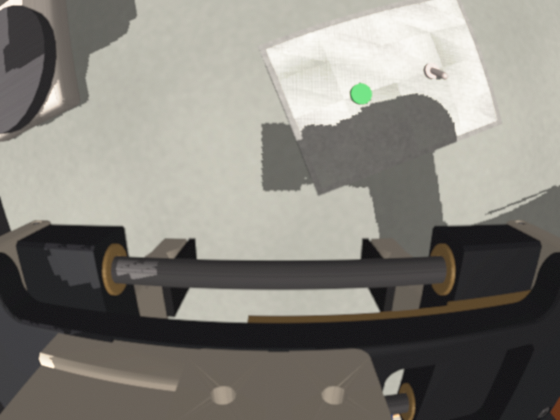

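The scene camera shows the tray at about (340,292) and the ring (264,162), bar (238,141), nut (216,191), flanged bushing (238,228), disc (293,200) and plain bushing (198,164). I'll enlarge these areas.

Run:
```python
import cv2
a=cv2.imread("pics/scene0.png"); 
def crop(im,x,y,w,h,k,n):
    c=cv2.resize(im[y:y+h,x:x+w],None,fx=k,fy=k,interpolation=cv2.INTER_CUBIC)
    for i in range(0,w,10):
        cv2.line(c,(i*k,0),(i*k,4 if i%50 else 12),(0,0,255),1)
        if i%20==0: cv2.putText(c,str(x+i),(i*k,22),0,.4,(0,0,255),1)
    for i in range(0,h,10):
        cv2.line(c,(0,i*k),(6,i*k),(0,0,255),1)
        if i%20==0: cv2.putText(c,str(y+i),(8,i*k+4),0,.4,(0,0,255),1)
    cv2.imwrite(n,c)
crop(a,170,110,150,140,4,"pics/c1.png")
crop(a,270,235,140,115,5,"pics/c2.png")
b=cv2.imread("pics/side0.png")
crop(b,190,160,100,60,8,"pics/d2.png")
crop(b,240,190,160,140,4,"pics/d1.png")
```

```text
(no output)
```

View pics/c1.png

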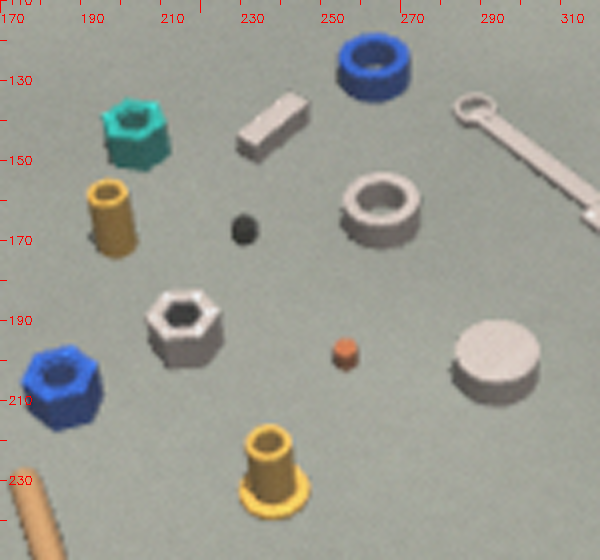

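View pics/c2.png

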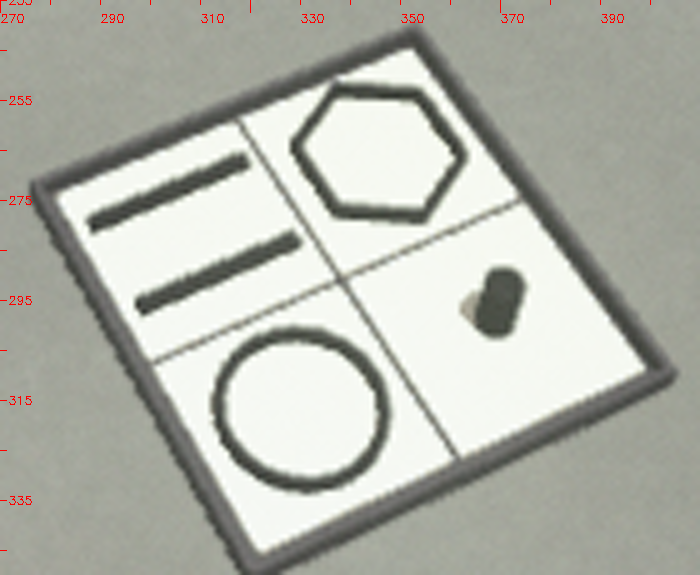

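View pics/d1.png

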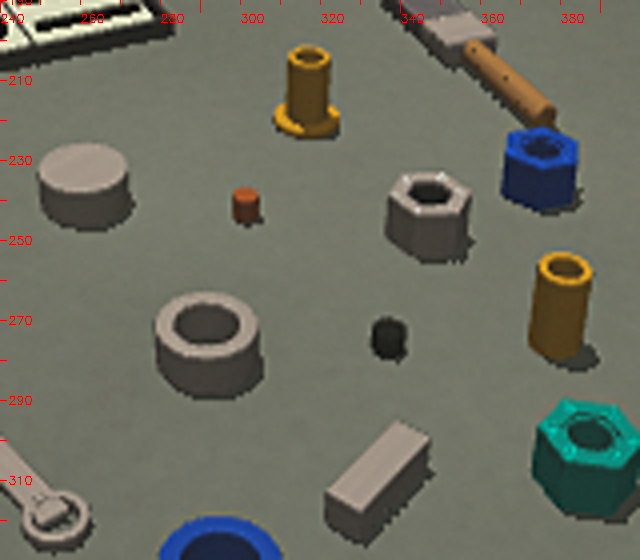

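View pics/d2.png

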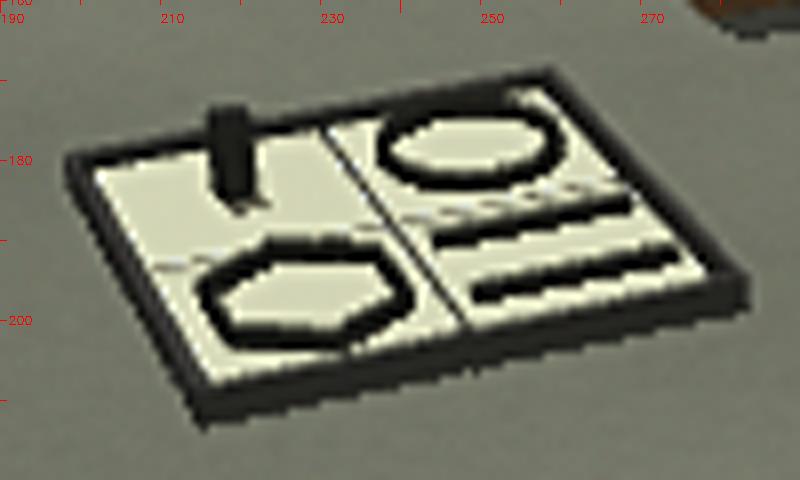

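```bash
cat > h.py <<'E'
import numpy as np,pickle
s0,D=pickle.load(open("f0.pkl","rb"))
def onplane(cam,uv,z):
    K=D[cam]["K"];V=D[cam]["view"];R=V[:3,:3];t=V[:3,3]
    o=-R.T@t; d=R.T@np.linalg.solve(K,[uv[0],uv[1],1]); return (o+d*(z-o[2])/d[2])[:2]
def C(x,y): return (170+x/4,110+y/4)
def T(x,y): return (270+x/5,235+y/5)
def S(x,y): return (240+x/4,190+y/4)
def U(x,y): return (190+x/8,160+y/8)
E
python3 - <<'E'
from h import *
for n,z,a,b in [("ring",.025,C(381,198),S(208,324)),("nut",.03,C(184,314),S(432,193)),("bush",.05,C(268,440),S(309,56)),("key",.02,C(274,121),S(378,466)),("disc",.025,C(497,350),S(84,168)),("plain",.05,C(108,192),S(565,268)),
 ("hex",.013,T(378.7,152.3),U(306,295)),("cup",.013,T(301,410),U(471,145)),("rails",.011,T(194.5,232.5),U(555,248)),("post",.04,T(508,282),U(229,110)),("trayc",.005,T(342,281),U(398,228))]:
    print(n,onplane("scene",a,z).round(4),onplane("side",b,z).round(4))
print("keydir")
for cam,p,q in [("scene",C(238,137),C(290,94)),("scene",C(258,150),C(309,102)),("side",S(325,493),S(399,421)),("side",S(365,512),S(430,438))]:
    d=onplane(cam,q,.02)-onplane(cam,p,.02);print(np.degrees(np.arctan2(d[1],d[0])),np.linalg.norm(d))
print("rails")
for p,q in [(T(90,225),T(248,160)),(T(140,305),T(300,240))]:
    d=onplane("scene",q,.011)-onplane("scene",p,.011);print(np.degrees(np.arctan2(d[1],d[0])),np.linalg.norm(d))
print("corners",[onplane("scene",T(*p),.014).round(4) for p in [(38,187),(415,32),(672,374),(258,570)]])
print("nutverts")
P=[onplane("scene",C(*p),.03) for p in [(148,323),(163,292),(209,292),(223,317),(206,340),(162,340)]]
print(np.round(P,4),np.mean(P,0))
for p in P: d=p-np.mean(P,0);print(np.degrees(np.arctan2(d[1],d[0]))%60, np.linalg.norm(d))
P=[onplane("scene",T(*p),.013) for p in [(335,82),(420,92),(467,155),(425,220),(335,218),(290,147)]]
for p in P: d=p-np.mean(P,0);print(np.degrees(np.arctan2(d[1],d[0]))%60, np.linalg.norm(d))
E
```

```text
ring [ 0.4381 -0.2468] [ 0.4386 -0.2501]
nut [ 0.6043 -0.2168] [ 0.607 -0.22 ]
bush [ 0.6156 -0.0793] [ 0.6164 -0.0799]
key [ 0.4585 -0.3637] [ 0.4568 -0.3717]
disc [ 0.4491 -0.0854] [ 0.4495 -0.0883]
plain [ 0.6028 -0.3276] [ 0.6037 -0.3305]
hex [0.4598 0.1423] [0.4591 0.1384]
cup [0.5654 0.2262] [0.5639 0.2215]
rails [0.5533 0.1313] [0.5542 0.1291]
post [0.4676 0.2352] [0.4743 0.2448]
trayc [0.5106 0.1831] [0.5154 0.1848]
keydir
-158.36272434187714 0.058919214281960515
-155.0130917865866 0.062490576852194786
19.704445702330055 0.06070257883464223
22.43872532837044 0.058368322649112556
rails
173.06843205243743 0.0795627451369992
172.0959423757496 0.07819361314824902
corners [array([0.6001, 0.0758]), array([0.4042, 0.0982]), array([0.4251, 0.2961]), array([0.6212, 0.2731])]
nutverts
[[ 0.6274 -0.2221]
 [ 0.6069 -0.242 ]
 [ 0.5815 -0.2257]
 [ 0.5843 -0.2008]
 [ 0.6028 -0.1887]
 [ 0.6265 -0.2039]] [ 0.60490252 -0.21386167]
39.80059323169199 0.024003388893958325
34.00223165734613 0.02819723423745758
26.886790796393996 0.02620072696288816
27.579998215405595 0.024416624891613774
34.73733947690309 0.025260354630008502
24.874234867636936 0.023776259807570223
20.90055458394299 0.04178266492134453
23.410148811208757 0.03949457488187768
24.68292283676601 0.0397057620725602
22.809714421293293 0.040016419543122024
24.957221818760534 0.041771792802800675
24.21575366238772 0.039902652202132946
```

Run:
```python
from h import *
for n,p,z in [("bottle base",(254,97),0),("bluering",(264,126),.025),("black",(231,168),.01),("orange",(256,198),.01),("teal",(204,141),.03),("wrench end",(288,137),0),("bluenut",(186,203),.03),("brush",(182,240),.01),("bigring",(208,335),.02),("motor near",(120,190),0),("motor2",(175,92),0)]:
    print(n,onplane("scene",p,z).round(3))
print(onplane("scene",(252,52),.14))
```

```text
bottle base [ 0.301 -0.549]
bluering [ 0.366 -0.374]
black [ 0.527 -0.283]
orange [ 0.526 -0.149]
teal [ 0.548 -0.404]
wrench end [ 0.317 -0.318]
bluenut [ 0.691 -0.213]
brush [ 0.744 -0.127]
bigring [0.799 0.13 ]
motor near [ 0.814 -0.379]
motor2 [ 0.508 -0.719]
[ 0.28227102 -0.57864799]
```

```bash
python3 -m jog '[[[0.03,-0.045,0,0,0,0,1],[0.03,-0.045,0,0,0,0,1],[0.03,-0.045,0,0,0,0,1],[0.03,-0.045,0,0,0,0,1],[0.03,-0.045,0,0,0,0,1],[0.03,-0.045,0,0,0,0,1],[0.03,-0.045,0,0,0,0,1],[0.03,-0.045,0,0,0,0,1],[0.03,-0.045,0,0,0,0,1],[0.025,-0.051,0,0,0,0,1],[0,-0.05,0,0,0,0,1],[0,-0.05,0,0,0,0,1],[0,-0.05,0,0,0,0,1],[0,-0.05,0,0,0,0,1],[0,-0.05,0,0,0,0,1],[0,-0.05,0,0,0,0,1],[-0.012,-0.05,0,0,0,0,1],[0,-0.05,0,0,0,0,1],[0,-0.0435,0,0,0,0,1],[0,0,0,0,0,0,1]]]' 30
python3 - <<'E'
from station import monitor, grab_frame
import cv2
s=monitor.get_state(); print(s['t'],s['q'],s['eef_pos'],s['ee_rot'],s['force'])
f=grab_frame("wrist"); cv2.imwrite("pics/w1.png",f["pixels"][:,:,::-1])
E
```

```text
t: 2.65
eef_pos: [0.4375, -0.2449, 0.2199]
ee_rot: [3.14, -0.0, -1.806]
force: [1.0, -0.1, 0.6]
width: 0.0875
2.65 [-1.17574591e-01  7.14883519e-02 -3.62354728e-01  1.40433887e-04
 -1.13818946e+00  1.45267132e+00] [ 0.43745566 -0.24485469  0.21986779] [ 3.14038007e+00 -2.72224807e-04 -1.80643681e+00] [ 0.98578935 -0.07521473  0.60913985]
```

View pics/w1.png

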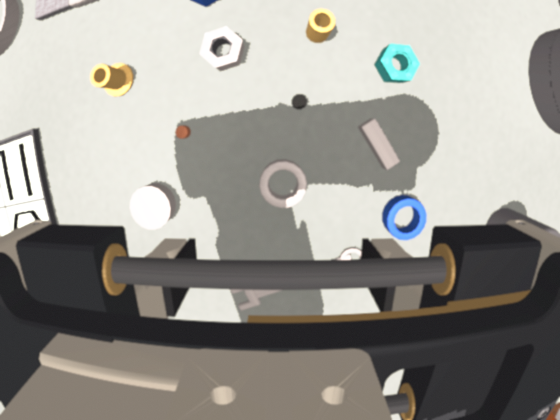

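The wrist view shows the ring (284,184), nut (222,48), bushing (101–118,77) and bar (380,144). I'll enlarge it to refine these.

Run:
```python
import cv2
a=cv2.imread("pics/w1.png")
def crop(im,x,y,w,h,k,n):
    c=cv2.resize(im[y:y+h,x:x+w],None,fx=k,fy=k,interpolation=cv2.INTER_CUBIC); cv2.imwrite(n,c)
crop(a,240,90,180,130,4,"pics/w1a.png")
crop(a,80,10,190,100,4,"pics/w1b.png")
```

```text
(no output)
```

View pics/w1a.png

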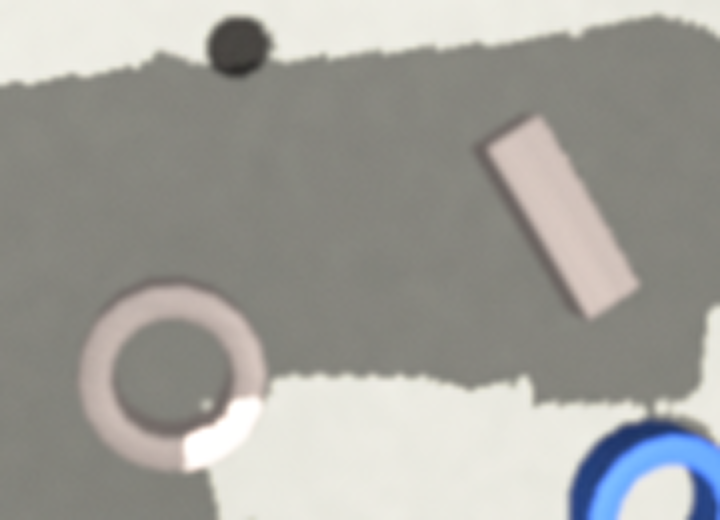

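View pics/w1b.png

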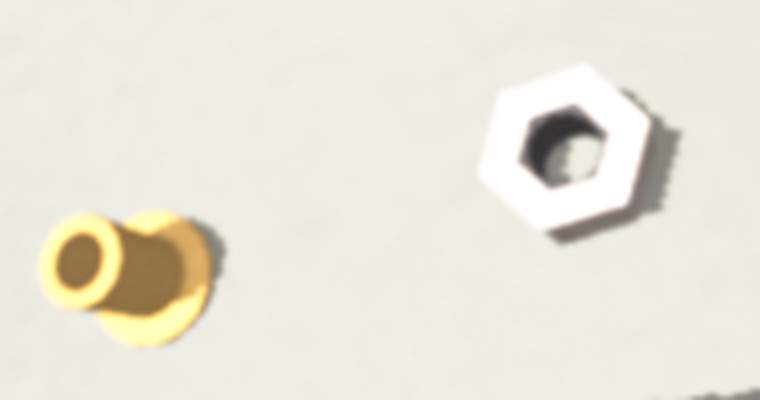

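```bash
cat >> h.py <<'E'
from scipy.spatial.transform import Rotation as Ro
Kw=D["wrist"]["K"];HE=D["wrist"]["hand_eye"]
def wpix(pos,rot,uv,z):
    d=np.array([uv[0]-Kw[0,2],uv[1]-Kw[1,2]]); r=np.hypot(*d); th=r/Kw[0,0]
    ray=np.array([*(d/r*np.sin(th)),np.cos(th)])
    R=Ro.from_euler("xyz",rot).as_matrix()
    o=np.array(pos)+R@HE[:3,3]; ray=R@HE[:3,:3]@ray
    return (o+ray*(z-o[2])/ray[2])[:2]
E
python3 - <<'E'
from h import *
p=[0.43746,-0.24485,0.21987]; r=[3.14038,-2.7e-4,-1.80644]
A=lambda x,y:(240+x/4,90+y/4)
B=lambda x,y:(80+x/4,10+y/4)
W=lambda uv,z:wpix(p,r,uv,z)
print("ring",W(A(173.5,377),.025)); print("key",W(A(564,218),.02)); print("bush",W(B(81,261),.05))
def ang(a,b): d=b-a; return np.degrees(np.arctan2(d[1],d[0])),np.linalg.norm(d)
print(ang(W(A(487,150),.02),W(A(588,320),.02)),ang(W(A(540,115),.02),W(A(640,285),.02)))
P=np.array([W(B(*q),.03) for q in [(585,62),(652,120),(630,205),(545,232),(480,170),(500,95)]])
print(P.mean(0),[(np.degrees(np.arctan2(*(q-P.mean(0))[::-1]))%60,np.linalg.norm(q-P.mean(0))) for q in P])
E
```

```text
ring [ 0.43856827 -0.25185736]
key [ 0.45771156 -0.3723962 ]
bush [ 0.61585562 -0.08287616]
(np.float64(-159.3364995696131), np.float64(0.05833662775768262)) (np.float64(-159.01332342398487), np.float64(0.05848380396290912))
[ 0.60538918 -0.22208659] [(np.float64(34.52005058275407), np.float64(0.025263130713954043)), (np.float64(31.687781222226903), np.float64(0.024808139530498114)), (np.float64(31.95032312349818), np.float64(0.02544977241163006)), (np.float64(34.49583378474276), np.float64(0.02500588036049209)), (np.float64(29.250920859092474), np.float64(0.024281973204834672)), (np.float64(34.74442659374417), np.float64(0.024716261528673924))]
```

```bash
python3 -m jog '[[[0.001,-0.006,-0.04,0,0,0,1],[0,0,-0.04,0,0,0,1],[0,0,-0.04,0,0,0,1],[0,0,-0.03,0,0,0,1],[0,0,-0.02,0,0,0,1],[0,0,-0.014,0,0,0,1],[0,0,0,0,0,0,1],[0,0,0,0,0,0,0],[0,0,0,0,0,0,0],[0,0,0,0,0,0,0],[0,0,0,0,0,0,0],[0,0,0,0,0,0,0],[0,0,0,0,0,0,0]]]' 40
```

```text
t: 4.32
eef_pos: [0.439, -0.2486, 0.0365]
ee_rot: [3.142, -0.0, -1.803]
force: [0.1, 0.1, 0.1]
width: 0.0333
```

Run:
```python
from station import monitor, grab_frame
import cv2
s=monitor.get_state(); print(s['t'],s['eef_pos'],s['force'],s['width'])
f=grab_frame("side")["pixels"][:,:,::-1]; g=grab_frame("scene")["pixels"][:,:,::-1]
import numpy as np
a=cv2.resize(f[180:340,220:360],None,fx=2.8,fy=2.8);b=cv2.resize(g[60:220,180:320],None,fx=2.8,fy=2.8)
cv2.imwrite("pics/e1.png",np.hstack([a,b]))
```

```text
4.325 [ 0.43902805 -0.24860684  0.03645187] [0.14403903 0.13211081 0.07569956] 0.03327863455283536
```

View pics/e1.png

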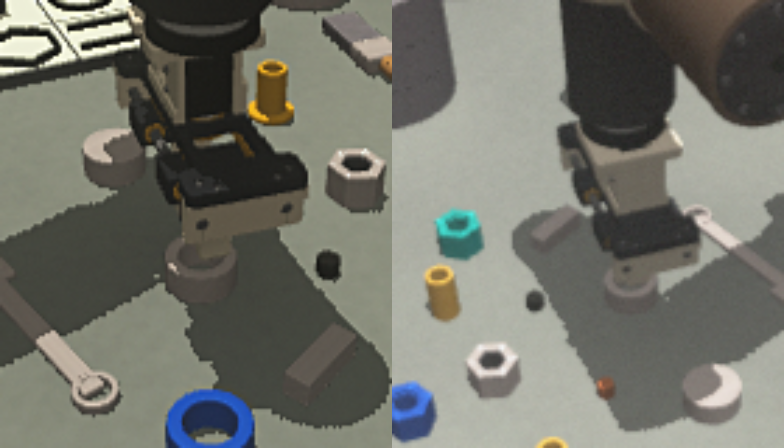

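Run:
```python
from station import monitor, grab_frame, arm
import cv2,numpy as np
print(arm.tip_extent)
f=grab_frame("side")["pixels"][:,:,::-1];g=grab_frame("wrist")["pixels"][:,:,::-1]
a=cv2.resize(f[235:305,250:340],None,fx=8,fy=8,interpolation=cv2.INTER_CUBIC)
cv2.imwrite("pics/e2.png",a);cv2.imwrite("pics/e3.png",g)
print(monitor.get_state()['width'])
```

```text
0.025
0.01702479295251209
```

View pics/e2.png

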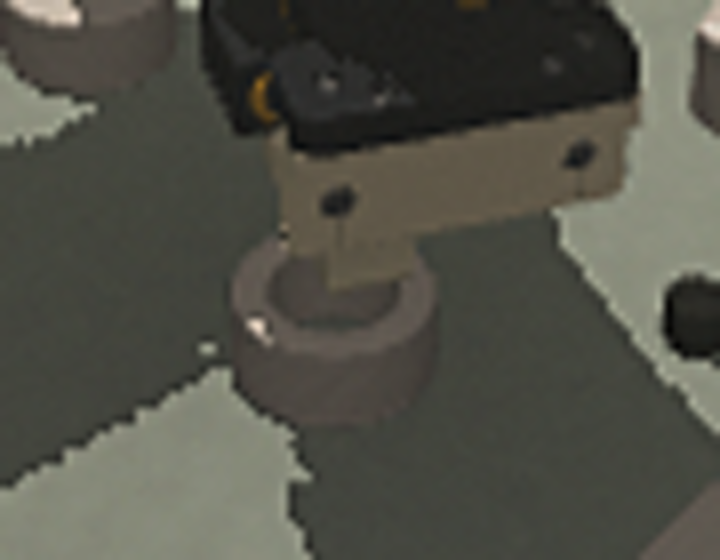

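View pics/e3.png

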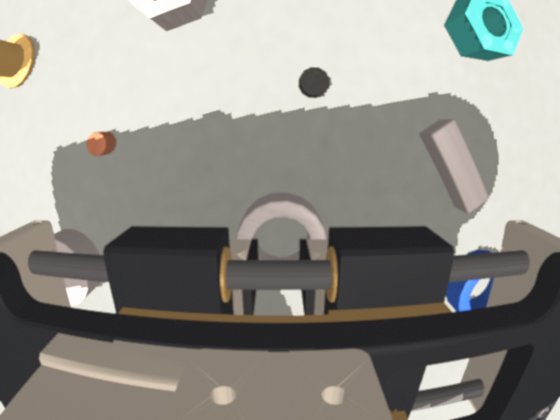

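Run:
```python
from h import *
for z in (.01,.015,.02,.025,.03,.035,.04): print(z,onplane("side",(296.5,270.6),z))
```

```text
0.01 [ 0.45697276 -0.23812754]
0.015 [ 0.45372075 -0.2433091 ]
0.02 [ 0.45046873 -0.24849067]
0.025 [ 0.44721672 -0.25367223]
0.03 [ 0.44396471 -0.25885379]
0.035 [ 0.4407127  -0.26403536]
0.04 [ 0.43746069 -0.26921692]
```

The jaws closed above the ring: in the side view the fingertip ends at about (296,271), over the ring's top. So the tips are about 20 mm higher than the reported pose implies. I'll reopen and go lower in small steps, checking force.

```bash
python3 -m jog '[[[0,0,0,0,0,0,1],[0,0,0,0,0,0,1],[0,0,0,0,0,0,1],[0,0,0,0,0,0,1],[0,0,0,0,0,0,1],[0,0,0,0,0,0,1],[0,0,0,0,0,0,1],[0,0,-0.004,0,0,0,1],[0,0,-0.004,0,0,0,1],[0,0,0,0,0,0,1]]]' 40
python3 - <<'E'
from station import monitor, grab_frame, arm
import cv2,numpy as np
s=monitor.get_state();print(s['eef_pos'],s['ee_rot'],s['force'],s['width'])
f=grab_frame("side")["pixels"][:,:,::-1];g=grab_frame("scene")["pixels"][:,:,::-1]
a=cv2.resize(f[225:315,240:340],None,fx=4,fy=4,interpolation=cv2.INTER_CUBIC)
b=cv2.resize(g[110:200,210:310],None,fx=4,fy=4,interpolation=cv2.INTER_CUBIC)
cv2.imwrite("pics/e4.png",np.hstack([a,b]))
E
```

```text
t: 5.78
eef_pos: [0.4387, -0.2485, 0.028]
ee_rot: [3.141, -0.0, -1.803]
force: [-0.0, 0.0, -0.2]
width: 0.0875
[ 0.43872558 -0.24852233  0.02796771] [ 3.14065628e+00 -4.20854634e-05 -1.80271784e+00] [-0.02693262  0.00969544 -0.17238208] 0.08749901062644484
```

View pics/e4.png

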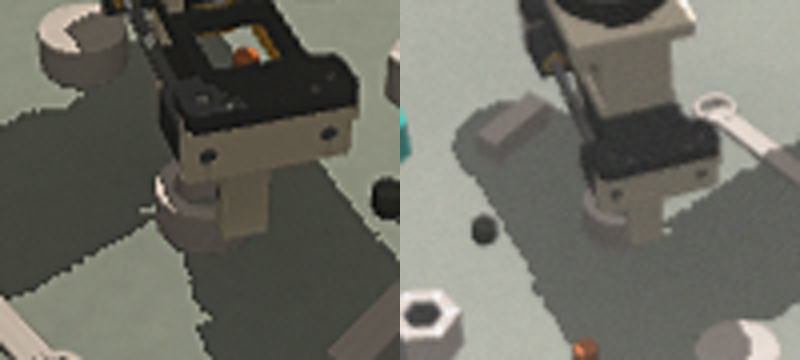

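Run:
```python
from h import *
for z in (0,.005,.01,.015,.02,.025,.03): print(z,onplane("side",(300.7,284.5),z),onplane("scene",(271.2,170.2),z))
```

```text
0 [ 0.44752734 -0.27014577] [ 0.43337398 -0.22427147]
0.005 [ 0.44442686 -0.27492469] [ 0.43598644 -0.21978915]
0.01 [ 0.44132637 -0.27970362] [ 0.4385989  -0.21530683]
0.015 [ 0.43822588 -0.28448255] [ 0.44121136 -0.21082451]
0.02 [ 0.4351254  -0.28926147] [ 0.44382381 -0.20634219]
0.025 [ 0.43202491 -0.2940404 ] [ 0.44643627 -0.20185987]
0.03 [ 0.42892443 -0.29881933] [ 0.44904873 -0.19737755]
```

```bash
python3 -m jog '[[[0,0,-0.002,0,0,0,1],[0,0,-0.002,0,0,0,1],[0,0,0,0,0,0,1]]]'; python3 -m jog '[[[0,0,-0.0015,0,0,0,1],[0,0,0,0,0,0,1]]]'
python3 - <<'E'
from station import monitor, grab_frame, arm
import cv2,numpy as np
s=monitor.get_state();print(s['eef_pos'],s['ee_rot'],s['force'],s['width'])
f=grab_frame("side")["pixels"][:,:,::-1]
cv2.imwrite("pics/e5.png",cv2.resize(f[225:315,240:340],None,fx=7,fy=6.6,interpolation=cv2.INTER_CUBIC))
E
```

```text
t: 6.25
eef_pos: [0.439, -0.2486, 0.0243]
ee_rot: [3.141, 0.0, -1.803]
force: [0.0, 0.4, 0.3]
width: 0.0876
t: 6.5
eef_pos: [0.439, -0.2486, 0.0229]
ee_rot: [3.141, -0.0, -1.803]
force: [0.2, -0.4, 0.2]
width: 0.0878
[ 0.43900902 -0.24856454  0.02286854] [ 3.14142821e+00 -2.60778009e-05 -1.80257547e+00] [ 0.24946323 -0.42437033  0.16904838] 0.08777662622673484
```

View pics/e5.png

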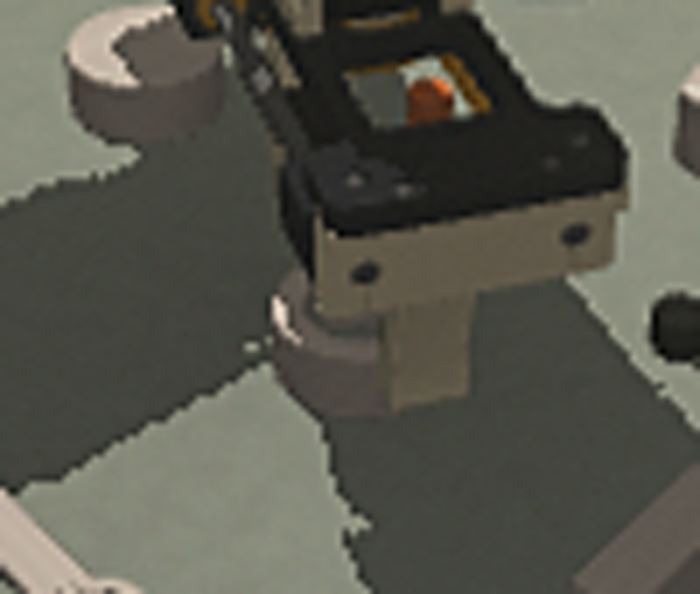

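No contact at a nominal tip height below 0, so the tips really do sit about 20–25 mm higher than stated. I'll lower further in steps.

```bash
python3 -m jog '[[[0,-0.002,-0.003,0,0,0,1],[0,0,-0.003,0,0,0,1],[0,0,0,0,0,0,1]]]'; python3 -m jog '[[[0,0,-0.003,0,0,0,1],[0,0,-0.002,0,0,0,1],[0,0,0,0,0,0,1]]]'
python3 - <<'E'
from station import monitor, grab_frame, arm
import cv2,numpy as np
s=monitor.get_state();print(s['eef_pos'],s['ee_rot'],s['force'],s['width'])
f=grab_frame("side")["pixels"][:,:,::-1]
cv2.imwrite("pics/e6.png",cv2.resize(f[225:315,240:340],None,fx=7,fy=6.6,interpolation=cv2.INTER_CUBIC))
E
```

```text
t: 6.92
eef_pos: [0.4388, -0.2506, 0.0166]
ee_rot: [3.141, -0.0, -1.803]
force: [-0.6, 0.0, -0.1]
width: 0.0876
t: 7.3
eef_pos: [0.4389, -0.2505, 0.0118]
ee_rot: [3.141, -0.0, -1.803]
force: [-0.3, -0.7, -0.4]
width: 0.0878
[ 0.43892693 -0.25054596  0.01176062] [ 3.14118257e+00 -4.94520744e-05 -1.80255659e+00] [-0.30173437 -0.67145199 -0.40316414] 0.08779972670161483
```

View pics/e6.png

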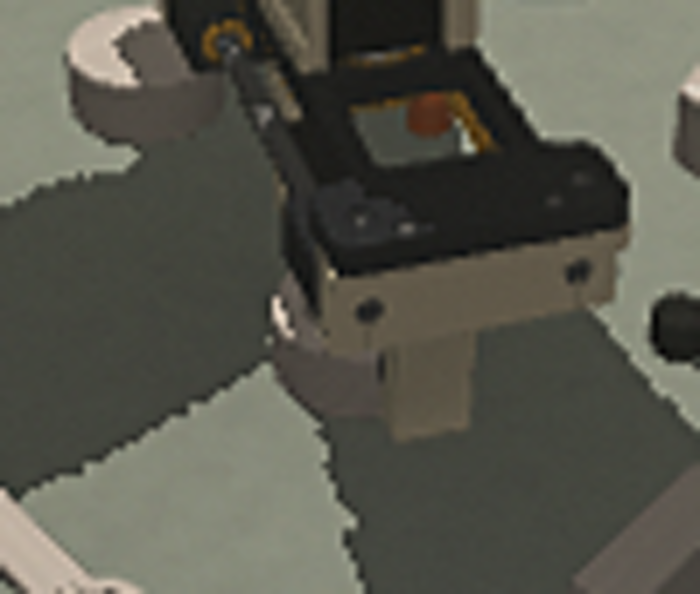

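```bash
python3 -m jog '[[[0,0,0,0,0,0,0],[0,0,0,0,0,0,0],[0,0,0,0,0,0,0],[0,0,0,0,0,0,0],[0,0,0,0,0,0,0],[0,0,0,0,0,0,0],[0,0,0,0,0,0,0]]]' 40
```

```text
t: 8.22
eef_pos: [0.4391, -0.2506, 0.012]
ee_rot: [-3.142, 0.0, -1.803]
force: [-0.3, 0.8, 1.2]
width: 0.053
```

```bash
python3 -m jog '[[[0,0,0.01,0,0,0,0],[0,0,0.02,0,0,0,0],[0,0,0.04,0,0,0,0],[0,0,0.04,0,0,0,0],[0,0,0.03,0,0,0,0],[0,0.02,0,0,0,0,0],[0,0.04,0,0,0,0,0],[0,0.04,0,0,0,0,0],[0,0.04,0,0,0,0,0],[0,0.04,0,0,0,0,0],[0,0.04,0,0,0,0,0],[0.01,0.04,0,0,0,0,0],[0.01,0.04,0,0,0,0,0],[0.01,0.04,0,0,0,0,0],[0,0.04,0,0,0,0,0],[0,0.02,0,0,0,0,0],[0,0,0,0,0,0,0]]]' 40
python3 - <<'E'
from station import monitor, grab_frame, arm
import cv2,numpy as np
s=monitor.get_state();print(s['eef_pos'],s['ee_rot'],s['force'],s['width'])
g=grab_frame("wrist")["pixels"][:,:,::-1]
cv2.imwrite("pics/w2.png",g)
E
```

```text
t: 10.35
eef_pos: [0.4688, 0.1502, 0.152]
ee_rot: [3.141, -0.0, -1.801]
force: [0.5, -0.3, -4.0]
width: 0.0529
[0.46877941 0.15015186 0.15201201] [ 3.14128528e+00 -2.72370194e-04 -1.80086983e+00] [ 0.51268982 -0.3454957  -4.03927842] 0.05292668701056525
```

View pics/w2.png

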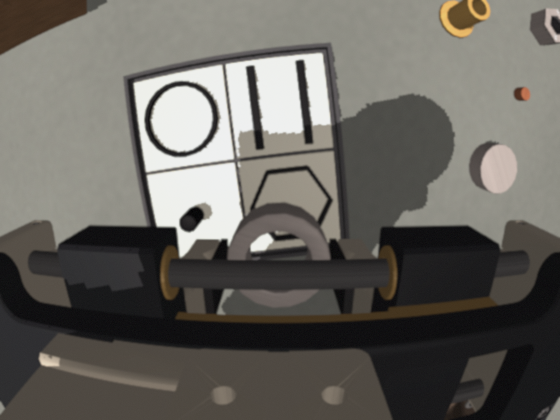

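Run:
```python
import cv2
a=cv2.imread("pics/w2.png")
cv2.imwrite("pics/w2a.png",cv2.resize(a[35:235,115:355],None,fx=3,fy=3,interpolation=cv2.INTER_CUBIC))
```

```text
(no output)
```

View pics/w2a.png

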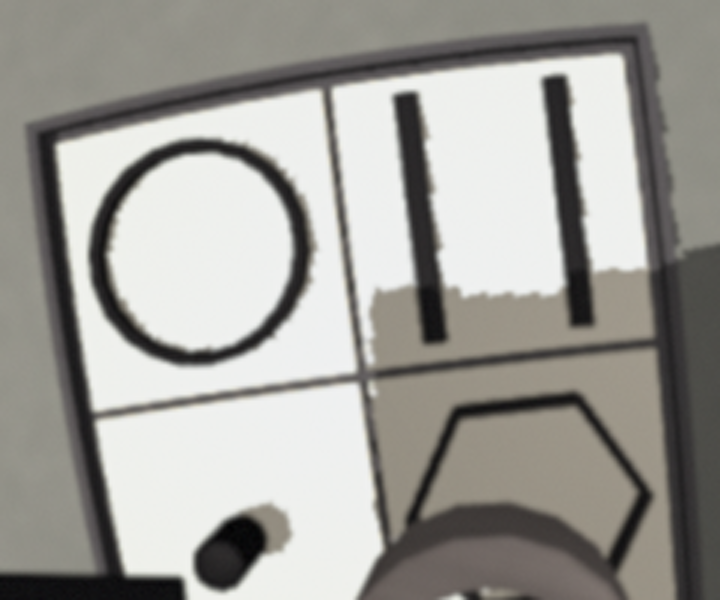

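Run:
```python
from h import *
p=[0.46878,0.15015,0.15201]; r=[3.14128,-2.7e-4,-1.80087]
A=lambda x,y:(115+x/3,35+y/3)
W=lambda x,y,z:wpix(p,r,A(x,y),z)
def ang(a,b): d=b-a; return np.degrees(np.arctan2(d[1],d[0])),np.linalg.norm(d)
for dz in (0,.02):
  p[2]=.15201+dz
  print(dz,"post",W(221,565,.04),W(243,540,.006),"cup",W(202,251,.013),"c",W(365,377,.005),"rails",W(494,209,.011))
  print(ang(W(405,93,.011),W(434,342,.011)),ang(W(555,75,.011),W(582,325,.011)), ang(W(202,251,.013),W(494,209,.011)))
```

```text
0 post [0.46992417 0.23313267] [0.46873087 0.23497567] cup [0.56450924 0.22041519] c [0.51164877 0.18056597] rails [0.55394702 0.12810522]
(np.float64(173.17436785961038), np.float64(0.07944660663161601)) (np.float64(173.0393257330311), np.float64(0.07971097580853283)) (np.float64(-96.5274682904052), np.float64(0.09291228262203537))
0.02 post [0.46526499 0.24026585] [0.4645049  0.24144663] cup [0.56649585 0.2260761 ] c [0.51019126 0.18352361] rails [0.55522932 0.12768737]
(np.float64(173.17436785961036), np.float64(0.08464640620585384)) (np.float64(173.0393257330311), np.float64(0.0849280784091913)) (np.float64(-96.5325053408926), np.float64(0.09903170303678716))
```

```bash
python3 - <<'E'
from h import *
# e6: bottom-left outer (398,441), bottom-right (468,432)
for z in (0,.005,.01,.015,.02): 
  print(z,[onplane("side",(240+x/7,225+y/6.6),z).round(4) for x,y in [(398,441),(468,432)]])
t=np.array([.4389,-.2505]);d=np.array([np.cos(-1.8026),np.sin(-1.8026)]);n=np.array([-d[1],d[0]])
for w in (.044,.055,.065): print(w,t+d*w-n*.0095,t+d*w+n*.0095)
E
python3 -m jog '[[[0.001,0.02,0,0,0,0,0],[0,0.03,0,0,0,0,0],[0,0.024,0,0,0,0,0],[0,0.01,0,0,0,0,0],[0,0,-0.04,0,0,0,0],[0,0,-0.03,0,0,0,0],[0,0,0,0,0,0,0]]]' 40
```

```text
0 [array([ 0.4292, -0.2847]), array([ 0.4487, -0.2915])]
0.005 [array([ 0.4263, -0.2894]), array([ 0.4456, -0.2961])]
0.01 [array([ 0.4234, -0.294 ]), array([ 0.4425, -0.3007])]
0.015 [array([ 0.4204, -0.2987]), array([ 0.4394, -0.3053])]
0.02 [array([ 0.4175, -0.3033]), array([ 0.4363, -0.3098])]
0.044 [ 0.41954582 -0.29114069] [ 0.43803764 -0.29550563]
0.055 [ 0.41701876 -0.30184648] [ 0.43551058 -0.30621142]
0.065 [ 0.41472142 -0.31157902] [ 0.43321324 -0.31594395]
t: 11.28
eef_pos: [0.4687, 0.2319, 0.08]
ee_rot: [3.139, -0.005, -1.803]
force: [0.0, -0.2, -2.1]
width: 0.0528
```

```bash
python3 -m jog '[[[0,0,0,0,0,0,0]]]'
python3 - <<'E'
from station import monitor, grab_frame, arm
import cv2,numpy as np
f=grab_frame("side")["pixels"][:,:,::-1];g=grab_frame("scene")["pixels"][:,:,::-1]
a=cv2.resize(f[120:220,180:290],None,fx=3.6,fy=4,interpolation=cv2.INTER_CUBIC)
b=cv2.resize(g[230:330,310:420],None,fx=3.6,fy=4,interpolation=cv2.INTER_CUBIC)
cv2.imwrite("pics/e7.png",np.hstack([a,b]))
E
```

```text
t: 11.4
eef_pos: [0.4708, 0.2338, 0.083]
ee_rot: [-3.141, 0.001, -1.802]
force: [0.5, 1.0, -2.4]
width: 0.0524
```

View pics/e7.png

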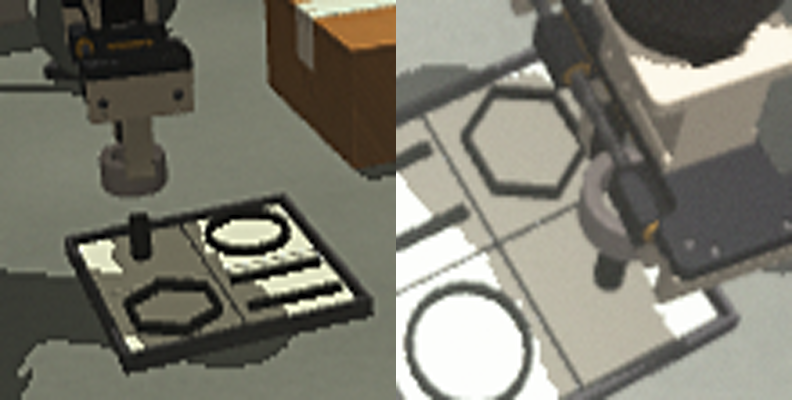

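Run:
```python
from h import *
def proj(c,P):
    V=D[c]["view"];q=V[:3,:3]@P+V[:3,3];u=D[c]["K"]@q;return u[:2]/u[2]
for P in ([.4708,.2338,.096],[.4708,.2338,.071],[.470,.234,.04],[.470,.234,.005]):
    a=proj("side",np.array(P));b=proj("scene",np.array(P));print(P,((a-[180,120])*[3.6,4]).round(),((b-[310,230])*[3.6,4]).round())
```

```text
[0.4708, 0.2338, 0.096] [134. 152.] [231. 189.]
[0.4708, 0.2338, 0.071] [137. 184.] [224. 215.]
[0.47, 0.234, 0.04] [139. 221.] [217. 246.]
[0.47, 0.234, 0.005] [143. 263.] [208. 279.]
```

```bash
python3 -m jog '[[[0,0,-0.02,0,0,0,0],[0,0,-0.02,0,0,0,0],[0,0,-0.012,0,0,0,0],[0,0,-0.006,0,0,0,0],[0,0,-0.004,0,0,0,0],[0,0,0,0,0,0,0]]]' 40
```

```text
t: 12.25
eef_pos: [0.4705, 0.2337, 0.021]
ee_rot: [-3.141, 0.001, -1.802]
force: [-2.2, -0.3, 4.2]
width: 0.0531
```

```bash
python3 -m jog '[[[0,0,-0.002,0,0,0,0],[0,0,0,0,0,0,0]]]' 40
python3 - <<'E'
from station import monitor, grab_frame, arm
import cv2,numpy as np
f=grab_frame("side")["pixels"][:,:,::-1];g=grab_frame("scene")["pixels"][:,:,::-1]
a=cv2.resize(f[120:220,180:290],None,fx=3.6,fy=4,interpolation=cv2.INTER_CUBIC)
b=cv2.resize(g[230:330,310:420],None,fx=3.6,fy=4,interpolation=cv2.INTER_CUBIC)
cv2.imwrite("pics/e8.png",np.hstack([a,b]))
E
```

```text
t: 12.5
eef_pos: [0.4706, 0.2337, 0.0207]
ee_rot: [-3.14, 0.001, -1.802]
force: [-9.3, -2.8, 24.9]
width: 0.0524
```

View pics/e8.png

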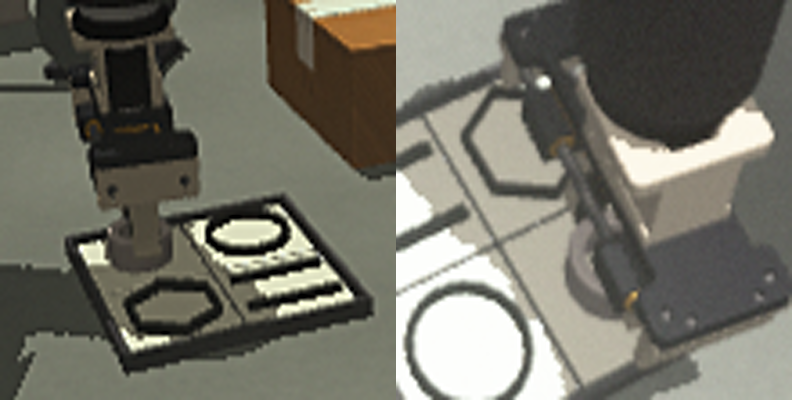

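```bash
python3 -m jog '[[[0,0,0.001,0,0,0,0],[0,0,0,0,0,0,0.75],[0,0,0,0,0,0,0.8],[0,0,0,0,0,0,0.8],[0,0,0,0,0,0,0.8],[0,0,0.01,0,0,0,0.8],[0,0,0.03,0,0,0,0.8],[0,0,0.04,0,0,0,0.8],[0,0,0.04,0,0,0,0.8],[0,0,0.01,0,0,0,0.8],[0,0,0,0,0,0,0.8]]]' 40
python3 - <<'E'
from station import monitor, grab_frame, arm
import cv2,numpy as np
f=grab_frame("side")["pixels"][:,:,::-1];g=grab_frame("wrist")["pixels"][:,:,::-1]
a=cv2.resize(f[120:220,180:290],None,fx=3.6,fy=4,interpolation=cv2.INTER_CUBIC)
b=cv2.resize(g,None,fx=.9,fy=.9)[:378]
cv2.imwrite("pics/e9.png",np.hstack([a[:378,:290],b]))
E
```

```text
t: 13.98
eef_pos: [0.4702, 0.2337, 0.1498]
ee_rot: [-3.141, 0.002, -1.803]
force: [0.5, -0.8, -1.3]
width: 0.0699
```

View pics/e9.png

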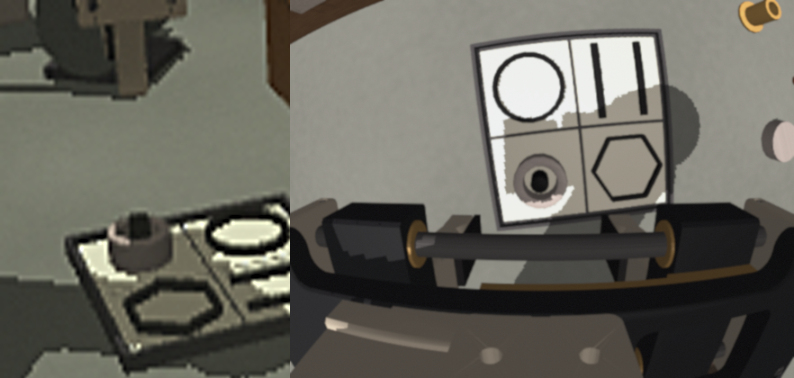

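Ring is seated over the post (wrist view about (540,180)). Next is the bushing.

```bash
python3 -m jog '[[[0.01,-0.02,0,0,0,0,0.8],[0.02,-0.04,0,0,0,0,0.8],[0.02,-0.04,0,0,0,0,0.8],[0.02,-0.04,0,0,0,0,0.8],[0.02,-0.04,0,0,0,0,0.8],[0.02,-0.04,0,0,0,0,0.8],[0.02,-0.04,0,0,0,0,0.8],[0.016,-0.04,0,0,0,0,0.8],[0,-0.015,0,0,0,0,0.8],[0,0,0,0,0,0,0.8],[0,0,0,0,0,0,0.8]]]' 40
python3 - <<'E'
from station import monitor, grab_frame, arm
import cv2,numpy as np
s=monitor.get_state();print(s['eef_pos'],s['ee_rot'],s['force'],s['width'])
g=grab_frame("wrist")["pixels"][:,:,::-1]
cv2.imwrite("pics/w3.png",g)
E
```

```text
t: 15.45
eef_pos: [0.6155, -0.0809, 0.1484]
ee_rot: [3.141, -0.0, -1.802]
force: [-0.3, -0.3, -0.3]
width: 0.0703
[ 0.61554688 -0.08088287  0.14843856] [ 3.14065127e+00 -2.00008938e-04 -1.80215787e+00] [-0.2878564  -0.30382674 -0.26418357] 0.07034752614798864
```

View pics/w3.png

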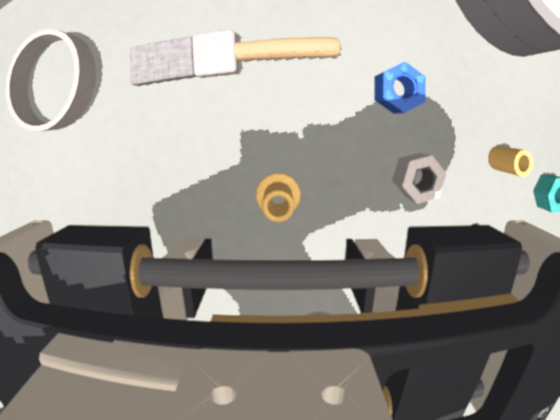

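Run:
```python
from h import *
p=[.61555,-.08088,.14844];r=[3.14065,-2e-4,-1.80216]
print(wpix(p,r,(278.3,206),.05),wpix(p,r,(278.5,196),.006),wpix(p,r,(421,177.5),.03))
```

```text
[ 0.61707542 -0.08195988] [ 0.61599251 -0.08197138] [ 0.60839719 -0.21780599]
```

Descend and grip the bushing's tube.

```bash
python3 -m jog '[[[0.001,-0.001,-0.04,0,0,0,0.8],[0,0,-0.04,0,0,0,0.8],[0,0,-0.03,0,0,0,0.8],[0,0,-0.018,0,0,0,0.8],[0,0,0,0,0,0,0.8],[0,0,0,0,0,0,0],[0,0,0,0,0,0,0],[0,0,0,0,0,0,0],[0,0,0,0,0,0,0],[0,0,0,0,0,0,0],[0,0,0,0,0,0,0]]]' 35
python3 - <<'E'
from station import monitor, grab_frame, arm
import cv2,numpy as np
f=grab_frame("side")["pixels"][:,:,::-1]
a=cv2.resize(f[140:240,260:370],None,fx=6,fy=6,interpolation=cv2.INTER_CUBIC)
cv2.imwrite("pics/e10.png",a)
E
```

```text
t: 16.88
eef_pos: [0.6173, -0.0825, 0.0212]
ee_rot: [-3.141, 0.0, -1.802]
force: [0.4, 0.6, 2.1]
width: 0.0272
```

View pics/e10.png

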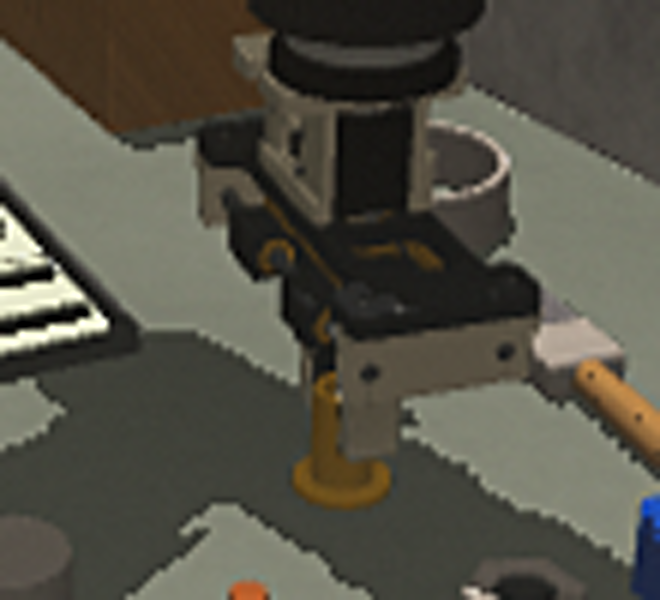

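Run:
```python
from h import *
t=np.array([.6173,-.0825]);d=np.array([np.cos(-1.802),np.sin(-1.802)]);n=np.array([-d[1],d[0]])
def proj(c,P):
    V=D[c]["view"];q=V[:3,:3]@P+V[:3,3];u=D[c]["K"]@q;return u[:2]/u[2]
for w in (.014,.024,.034):
  for z in (.015,.025):
    print(w,z,[((proj("side",np.array([*(t+d*w+n*k*.0095),z]))-[260,140])*6).round() for k in (-1,1)])
print("tube",((proj("side",np.array([.6165,-.0820,.05]))-[260,140])*6).round(),((proj("side",np.array([.6165,-.082,.006]))-[260,140])*6).round())
```

```text
0.014 0.015 [array([337., 476.]), array([378., 469.])]
0.014 0.025 [array([337., 456.]), array([379., 449.])]
0.024 0.015 [array([345., 488.]), array([387., 481.])]
0.024 0.025 [array([346., 468.]), array([388., 461.])]
0.034 0.015 [array([354., 500.]), array([396., 493.])]
0.034 0.025 [array([355., 479.]), array([397., 472.])]
tube [346. 386.] [343. 474.]
```

```bash
python3 -m jog '[[[0,0,0.01,0,0,0,0],[0,0,0.02,0,0,0,0],[0,0,0.03,0,0,0,0],[0,0,0.03,0,0,0,0],[-0.007,0.02,0.01,0,0,0,0],[-0.007,0.04,0,0,0,0,0],[-0.007,0.04,0,0,0,0,0],[-0.007,0.04,0,0,0,0,0],[-0.007,0.04,0,0,0,0,0],[-0.007,0.04,0,0,0,0,0],[-0.007,0.04,0,0,0,0,0],[-0.003,0.03,0,0,0,0,0],[0,0.015,0,0,0,0,0],[0,0,-0.03,0,0,0,0],[0,0,-0.02,0,0,0,0],[0,0,0,0,0,0,0],[0,0,0,0,0,0,0]]]' 35
python3 - <<'E'
from station import monitor, grab_frame, arm
import cv2,numpy as np
f=grab_frame("side")["pixels"][:,:,::-1];g=grab_frame("scene")["pixels"][:,:,::-1]
a=cv2.resize(f[120:220,190:300],None,fx=3.6,fy=4,interpolation=cv2.INTER_CUBIC)
b=cv2.resize(g[260:360,270:380],None,fx=3.6,fy=4,interpolation=cv2.INTER_CUBIC)
cv2.imwrite("pics/e11.png",np.hstack([a,b]))
E
```

```text
t: 19.05
eef_pos: [0.5654, 0.2225, 0.0716]
ee_rot: [-3.141, 0.0, -1.803]
force: [-0.7, -0.8, -1.7]
width: 0.0274
```

View pics/e11.png

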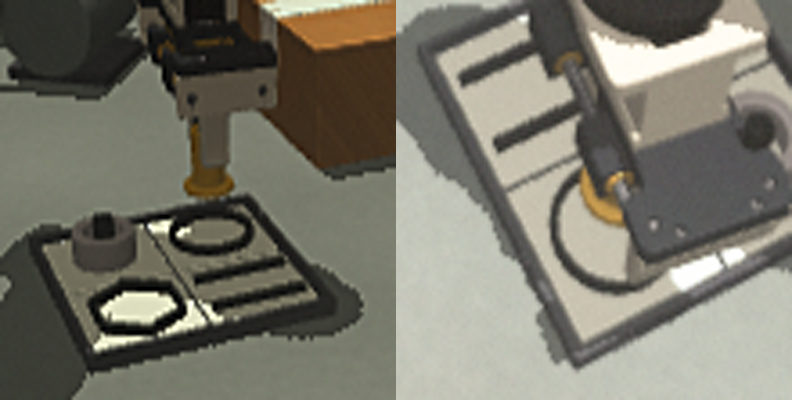

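Bushing is held upright over the cup. Lowering it.

```bash
python3 -m jog '[[[0,0.001,-0.02,0,0,0,0],[0,0,-0.015,0,0,0,0],[0,0,-0.006,0,0,0,0],[0,0,-0.002,0,0,0,0],[0,0,0,0,0,0,0]]]' 35
```

```text
t: 19.77
eef_pos: [0.5648, 0.2231, 0.0302]
ee_rot: [-3.141, -0.001, -1.802]
force: [-7.9, -2.0, 16.2]
width: 0.0276
```

```bash
python3 -m jog '[[[0,0,0,0,0,0,0.6],[0,0,0,0,0,0,0.6],[0,0,0,0,0,0,0.6],[0,0,0,0,0,0,0.6],[0,0,0.01,0,0,0,0.6],[0,0,0.03,0,0,0,0.6],[0,0,0.04,0,0,0,0.6],[0,0,0.03,0,0,0,0.6],[0,0,0.01,0,0,0,0.6],[0,0,0,0,0,0,0.6]]]' 35
python3 - <<'E'
from station import monitor, grab_frame, arm
import cv2,numpy as np
f=grab_frame("side")["pixels"][:,:,::-1];g=grab_frame("wrist")["pixels"][:,:,::-1]
a=cv2.resize(f[120:220,190:300],None,fx=3.6,fy=4,interpolation=cv2.INTER_CUBIC)
b=cv2.resize(g[90:230,180:400],None,fx=2,fy=2)
cv2.imwrite("pics/e12.png",np.hstack([a[120:],b]))
E
```

```text
t: 21.02
eef_pos: [0.5652, 0.2236, 0.1486]
ee_rot: [-3.141, 0.001, -1.803]
force: [-0.0, 0.1, -0.9]
width: 0.0527
```

View pics/e12.png

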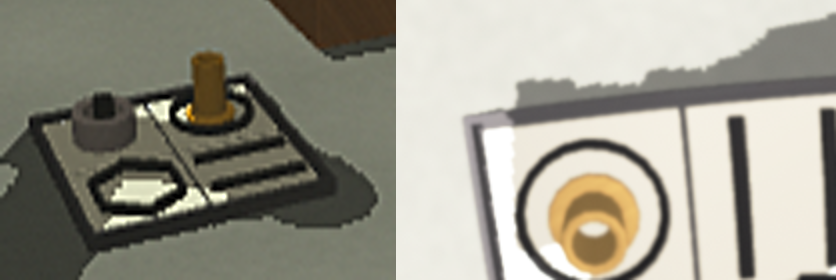

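```bash
python3 -m jog '[[[0,-0.02,0,0,0,0,0.8],[0.004,-0.04,0,0,0,0,0.8],[0.004,-0.04,0,0,0,-0.06,0.8],[0.004,-0.04,0,0,0,-0.06,0.8],[0.004,-0.04,0,0,0,-0.06,0.8],[0.004,-0.04,0,0,0,-0.068,0.8],[0.004,-0.04,0,0,0,0,0.8],[0.004,-0.04,0,0,0,0,0.8],[0.004,-0.04,0,0,0,0,0.8],[0.004,-0.04,0,0,0,0,0.8],[0.006,-0.04,0,0,0,0,0.8],[0,-0.0236,0,0,0,0,0.8],[0,0,0,0,0,0,0.8],[0,0,0,0,0,0,0.8]]]' 40
python3 - <<'E'
from station import monitor, grab_frame, arm
import cv2,numpy as np
s=monitor.get_state();print(s['eef_pos'],s['ee_rot'],s['force'],s['width'])
g=grab_frame("wrist")["pixels"][:,:,::-1]
cv2.imwrite("pics/w4.png",cv2.resize(g[150:240,200:360],None,fx=5,fy=5,interpolation=cv2.INTER_CUBIC))
E
```

```text
t: 22.88
eef_pos: [0.6063, -0.2203, 0.1472]
ee_rot: [3.14, -0.0, -2.051]
force: [0.2, -0.2, 0.2]
width: 0.0702
[ 0.60628553 -0.2202971   0.14715874] [ 3.14021140e+00 -4.02774171e-04 -2.05125582e+00] [ 0.17184622 -0.19335588  0.2361336 ] 0.07018287121519717
```

View pics/w4.png

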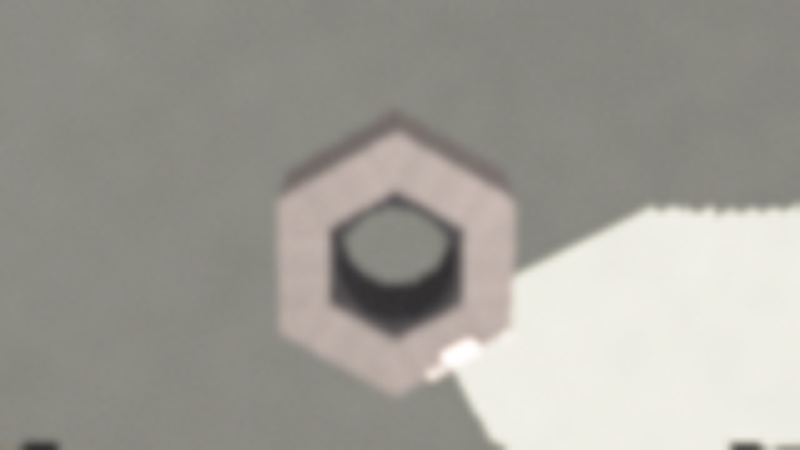

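Run:
```python
from h import *
p=[.60629,-.2203,.14716];r=[3.1402,-4e-4,-2.05126]
print(wpix(p,r,(279.4,202.8),.03))
```

```text
[ 0.60543059 -0.22180608]
```

```bash
python3 -m jog '[[[-0.001,-0.001,-0.04,0,0,0,0.8],[0,0,-0.04,0,0,0,0.8],[0,0,-0.03,0,0,0,0.8],[0,0,-0.02,0,0,0,0.8],[0,0,-0.011,0,0,0,0.8],[0,0,0,0,0,0,0.8],[0,0,0,0,0,0,0],[0,0,0,0,0,0,0],[0,0,0,0,0,0,0],[0,0,0,0,0,0,0],[0,0,0,0,0,0,0]]]' 40
```

```text
t: 24.3
eef_pos: [0.6064, -0.2212, 0.0075]
ee_rot: [-3.141, 0.0, -2.051]
force: [-0.6, 1.4, 5.0]
width: 0.0417
```

```bash
python3 -m jog '[[[0,0,0.01,0,0,0,0],[0,0,0.02,0,0,0,0],[0,0,0.03,0,0,0,0],[0,0,0.04,0,0,0,0],[0,0.01,0.02,0,0,0,0],[-0.016,0.04,0,0,0,-0.04,0],[-0.016,0.04,0,0,0,-0.04,0],[-0.016,0.04,0,0,0,-0.04,0],[-0.016,0.04,0,0,0,-0.04,0],[-0.016,0.04,0,0,0,0,0],[-0.016,0.04,0,0,0,0,0],[-0.016,0.04,0,0,0,0,0],[-0.016,0.04,0,0,0,0,0],[-0.016,0.02,0,0,0,0,0],[-0.003,0.01,0,0,0,0,0],[0,0,-0.03,0,0,0,0],[0,0,-0.03,0,0,0,0],[0,0,0,0,0,0,0],[0,0,0,0,0,0,0]]]' 40
python3 - <<'E'
from station import monitor, grab_frame, arm
import cv2,numpy as np
f=grab_frame("side")["pixels"][:,:,::-1];g=grab_frame("scene")["pixels"][:,:,::-1]
a=cv2.resize(f[120:220,190:300],None,fx=3.6,fy=4,interpolation=cv2.INTER_CUBIC)
b=cv2.resize(g[220:320,290:400],None,fx=3.6,fy=4,interpolation=cv2.INTER_CUBIC)
cv2.imwrite("pics/e13.png",np.hstack([a,b]))
E
```

```text
t: 26.68
eef_pos: [0.4599, 0.1389, 0.0679]
ee_rot: [-3.141, 0.001, -2.211]
force: [0.3, 0.5, -2.5]
width: 0.0417
```

View pics/e13.png

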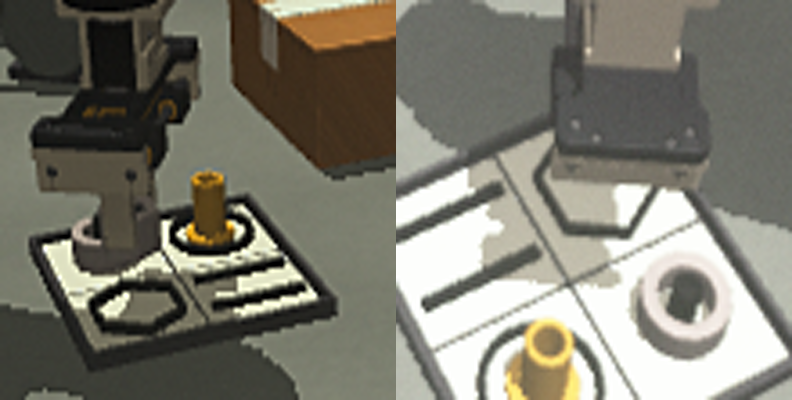

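```bash
python3 -m jog '[[[0,0.001,-0.02,0,0,0,0],[0,0,-0.015,0,0,0,0],[0,0,-0.01,0,0,0,0],[0,0,-0.004,0,0,0,0],[0,0,0,0,0,0,0]]]' 40
```

```text
t: 27.4
eef_pos: [0.4593, 0.1399, 0.0182]
ee_rot: [-3.141, 0.0, -2.211]
force: [0.7, 0.1, -2.0]
width: 0.0412
```

```bash
python3 -m jog '[[[0,0,-0.002,0,0,0,0],[0,0,0,0,0,0,0]]]' 40
```

```text
t: 27.65
eef_pos: [0.4595, 0.1401, 0.0165]
ee_rot: [-3.141, 0.001, -2.21]
force: [-1.1, 0.1, 0.4]
width: 0.0417
```

```bash
python3 -m jog '[[[0,0,-0.0015,0,0,0,0],[0,0,0,0,0,0,0]]]' 40
```

```text
t: 27.9
eef_pos: [0.4596, 0.1401, 0.0164]
ee_rot: [-3.141, 0.001, -2.21]
force: [-7.5, -0.3, 23.7]
width: 0.0417
```

Seated firmly. Releasing and lifting.

```bash
python3 -m jog '[[[0,0,0.001,0,0,0,0],[0,0,0,0,0,0,0.65],[0,0,0,0,0,0,0.65],[0,0,0,0,0,0,0.65],[0,0,0,0,0,0,0.65],[0,0,0.01,0,0,0,0.65],[0,0,0.03,0,0,0,0.65],[0,0,0.04,0,0,0,0.65],[0,0,0.04,0,0,0,0.65],[0,0,0.01,0,0,0,0.65],[0,0,0,0,0,0,0.65]]]' 40
python3 - <<'E'
from station import monitor, grab_frame, arm
import cv2,numpy as np
f=grab_frame("side")["pixels"][:,:,::-1];g=grab_frame("wrist")["pixels"][:,:,::-1]
a=cv2.resize(f[120:220,190:300],None,fx=3.6,fy=4,interpolation=cv2.INTER_CUBIC)
b=cv2.resize(g[90:230,180:400],None,fx=2,fy=2)
cv2.imwrite("pics/e14.png",np.hstack([a[120:],b]))
E
```

```text
t: 29.28
eef_pos: [0.4592, 0.14, 0.1463]
ee_rot: [-3.141, 0.002, -2.211]
force: [0.4, 0.1, -0.6]
width: 0.0569
```

View pics/e14.png

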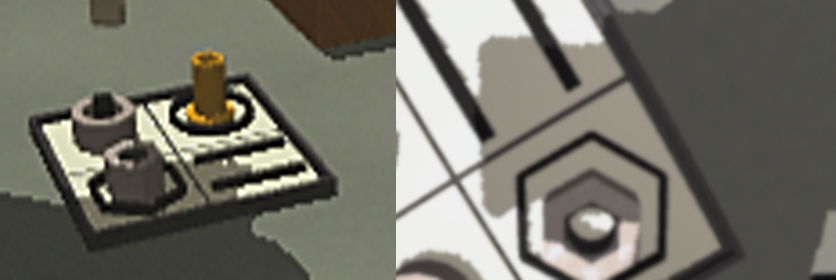

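```bash
python3 -m jog '[[[0,-0.02,0,0,0,0,0.65],[0,-0.04,0,0,0,0.09,0.65],[0,-0.04,0,0,0,0.09,0.65],[0,-0.04,0,0,0,0.09,0.65],[0,-0.04,0,0,0,0.09,0.65],[0,-0.04,0,0,0,0.09,0.65],[0,-0.04,0,0,0,0.09,0.65],[0,-0.04,0,0,0,0.09,0.65],[0,-0.04,0,0,0,0.09,0.65],[0,-0.04,0,0,0,0.09,0.65],[0,-0.04,0,0,0,0.09,0.65],[0,-0.04,0,0,0,0.09,0.65],[-0.002,-0.04,0,0,0,0.013,0.65],[0,-0.012,0,0,0,0,0.65],[0,0,0,0,0,0,0.65],[0,0,0,0,0,0,0.65]]]' 40
python3 - <<'E'
from station import monitor, grab_frame, arm
import cv2,numpy as np
s=monitor.get_state();print(s['eef_pos'],s['ee_rot'],s['force'],s['width'],s['q'])
g=grab_frame("wrist")["pixels"][:,:,::-1]
cv2.imwrite("pics/w5.png",cv2.resize(g[140:240,200:360],None,fx=5,fy=5,interpolation=cv2.INTER_CUBIC))
E
```

```text
t: 31.38
eef_pos: [0.4566, -0.3714, 0.1451]
ee_rot: [3.141, 0.001, -1.207]
force: [-0.2, 0.1, 0.2]
width: 0.0567
[ 0.45664084 -0.37144041  0.14512077] [ 3.14109580e+00  7.12030997e-04 -1.20746162e+00] [-0.21626271  0.054915    0.16270393] 0.05667019220130051 [-3.51116822e-01  2.78141863e-01 -2.86239622e-01 -2.51212646e-04
 -1.00725673e+00  2.28538231e+00]
```

View pics/w5.png

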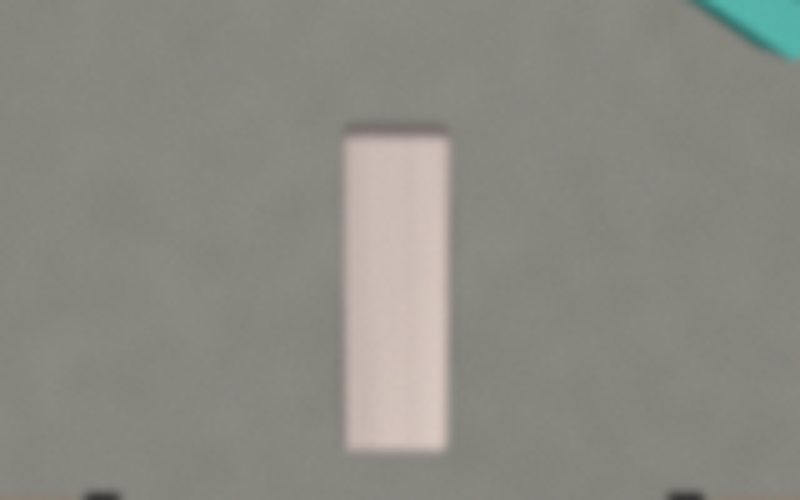

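Run:
```python
from h import *
p=[.45664,-.37144,.14512];r=[3.1411,7e-4,-1.20746]
W=lambda x,y:wpix(p,r,(200+x/5,140+y/5),.02)
a,b=W(397,135),W(397,451);print(a,b,(a+b)/2,np.linalg.norm(a-b),W(397,293))
```

```text
[ 0.48629784 -0.36189034] [ 0.4308108  -0.38303663] [ 0.45855432 -0.37246349] 0.05937994259223894 [ 0.45916348 -0.37222791]
```

```bash
python3 -m jog '[[[0.002,-0.001,-0.04,0,0,0,0.65],[0,0,-0.04,0,0,0,0.65],[0,0,-0.03,0,0,0,0.65],[0,0,-0.02,0,0,0,0.65],[0,0,-0.008,0,0,0,0.65],[0,0,-0.004,0,0,0,0.65],[0,0,0,0,0,0,0.65]]]' 40
python3 - <<'E'
from station import monitor, grab_frame, arm
import cv2,numpy as np
f=grab_frame("side")["pixels"][:,:,::-1]
a=cv2.resize(f[240:340,280:390],None,fx=6,fy=6,interpolation=cv2.INTER_CUBIC)
cv2.imwrite("pics/e15.png",a)
E
```

```text
t: 32.3
eef_pos: [0.4596, -0.3731, 0.0041]
ee_rot: [-3.141, -0.001, -1.207]
force: [1.1, -0.2, 0.2]
width: 0.0568
```

View pics/e15.png

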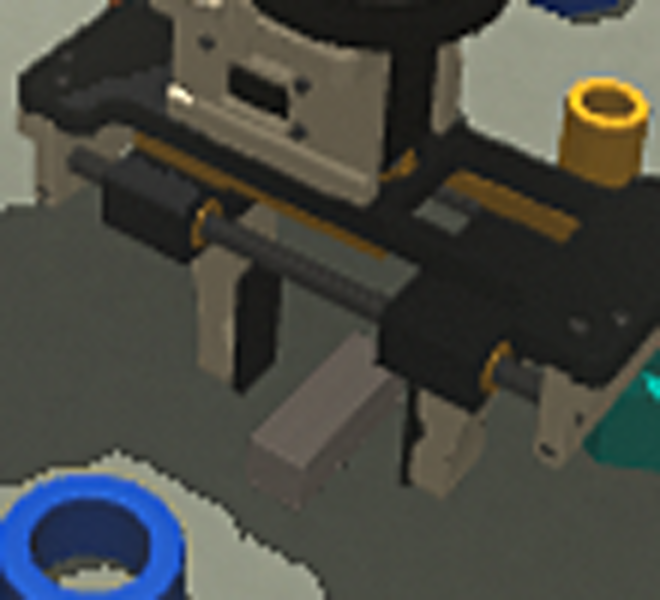

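```bash
python3 -m jog '[[[0,0,0,0,0,0,0],[0,0,0,0,0,0,0],[0,0,0,0,0,0,0],[0,0,0,0,0,0,0],[0,0,0,0,0,0,0],[0,0,0,0,0,0,0]]]' 40
```

```text
t: 33.1
eef_pos: [0.4588, -0.373, 0.0035]
ee_rot: [3.141, 0.0, -1.208]
force: [-1.3, 2.1, 1.1]
width: 0.0197
```

Run:
```python
from h import *
t=np.array([.6173,-.0825]);d=np.array([np.cos(-1.802),np.sin(-1.802)]);n=np.array([-d[1],d[0]])
def proj(c,P):
    V=D[c]["view"];q=V[:3,:3]@P+V[:3,3];u=D[c]["K"]@q;return u[:2]/u[2]
for w in (.085,.0965):
  for z in (.06,.07,.08,.09,.1):
    print(w,z,[((proj("side",np.array([*(t+d*w+n*k*.039),z]))-[260,140])*6).round() for k in (-1,1)])
```

```text
0.085 0.06 [array([335., 481.]), array([519., 450.])]
0.085 0.07 [array([336., 459.]), array([521., 428.])]
0.085 0.08 [array([337., 436.]), array([523., 406.])]
0.085 0.09 [array([338., 414.]), array([525., 384.])]
0.085 0.1 [array([339., 391.]), array([527., 362.])]
0.0965 0.06 [array([346., 496.]), array([531., 464.])]
0.0965 0.07 [array([347., 473.]), array([534., 442.])]
0.0965 0.08 [array([348., 451.]), array([536., 420.])]
0.0965 0.09 [array([349., 428.]), array([538., 398.])]
0.0965 0.1 [array([350., 405.]), array([540., 375.])]
```

```bash
python3 -m jog '[[[0,0,0.01,0,0,0,0],[0,0,0.02,0,0,0,0],[0,0,0.03,0,0,0,0],[0,0,0.04,0,0,0,0],[0,0.01,0.03,0,0,0,0],[0.007,0.04,0,0,0,-0.05,0],[0.008,0.04,0,0,0,-0.05,0],[0.008,0.04,0,0,0,-0.05,0],[0.008,0.04,0,0,0,-0.05,0],[0.008,0.04,0,0,0,-0.05,0],[0.008,0.04,0,0,0,-0.05,0],[0.008,0.04,0,0,0,-0.05,0],[0.008,0.04,0,0,0,-0.05,0],[0.008,0.04,0,0,0,-0.05,0],[0.008,0.04,0,0,0,-0.032,0],[0.008,0.04,0,0,0,0,0],[0.008,0.04,0,0,0,0,0],[0,0.01,0,0,0,0,0],[0,0.002,-0.03,0,0,0,0],[0,0,0,0,0,0,0]]]' 40
python3 - <<'E'
from station import monitor, grab_frame, arm
import cv2,numpy as np
s=monitor.get_state();print(s['eef_pos'],s['ee_rot'],s['force'],s['width'])
f=grab_frame("side")["pixels"][:,:,::-1];g=grab_frame("wrist")["pixels"][:,:,::-1]
a=cv2.resize(f[120:220,190:300],None,fx=2.5,fy=2.5,interpolation=cv2.INTER_CUBIC)
b=cv2.resize(g,None,fx=.9,fy=.9)[:250]
cv2.imwrite("pics/e16.png",np.hstack([a,b]));cv2.imwrite("pics/w6.png",g)
E
```

```text
t: 35.6
eef_pos: [0.5523, 0.1277, 0.1018]
ee_rot: [3.138, -0.002, -1.69]
force: [-0.6, -1.4, -1.7]
width: 0.0196
[0.55225974 0.12774831 0.10181573] [ 3.13782707e+00 -2.40259413e-03 -1.68995471e+00] [-0.57617687 -1.4145971  -1.70177154] 0.019558957930723347
```

View pics/e16.png

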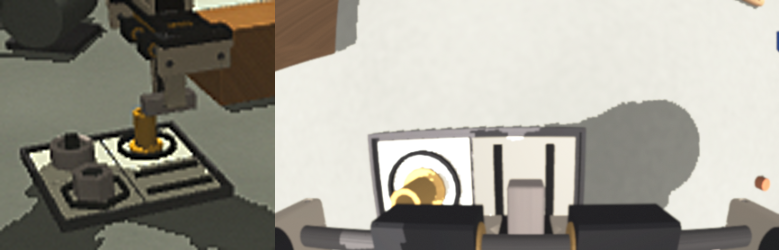

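```bash
python3 -m jog '[[[0,0,0,0,0,0,0],[0,0,-0.03,0,0,0,0],[0,0,-0.03,0,0,0,0],[0,0,0,0,0,0,0]]]' 40
python3 - <<'E'
from station import monitor, grab_frame, arm
import cv2,numpy as np
s=monitor.get_state();print(s['eef_pos'],s['ee_rot'],s['force'],s['width'])
g=grab_frame("wrist")["pixels"][:,:,::-1]
cv2.imwrite("pics/w7.png",cv2.resize(g[130:330,180:380],None,fx=3,fy=3))
f=grab_frame("scene")["pixels"][:,:,::-1]
cv2.imwrite("pics/s7.png",cv2.resize(f[220:340,240:400],None,fx=5,fy=5,interpolation=cv2.INTER_CUBIC))
E
```

```text
t: 36.2
eef_pos: [0.553, 0.1279, 0.0424]
ee_rot: [3.139, -0.002, -1.69]
force: [-0.4, -1.3, -1.3]
width: 0.0199
[0.55299587 0.12787829 0.04239472] [ 3.13890670e+00 -1.96517376e-03 -1.69024876e+00] [-0.40430501 -1.26537187 -1.32659092] 0.019896747900475648
```

View pics/w7.png

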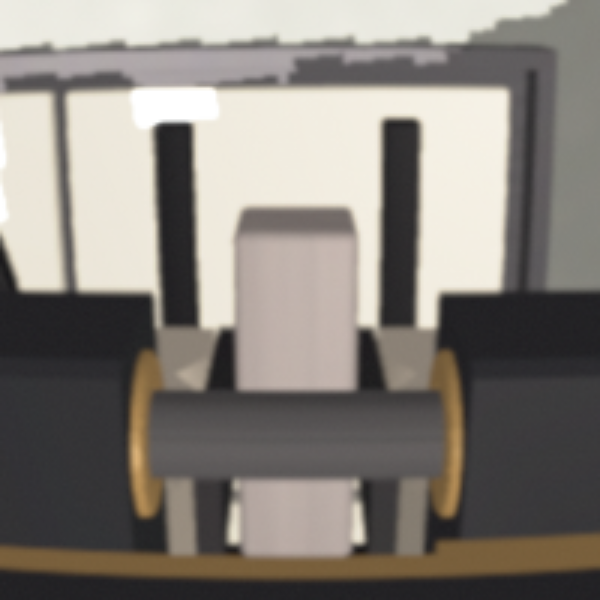

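View pics/s7.png

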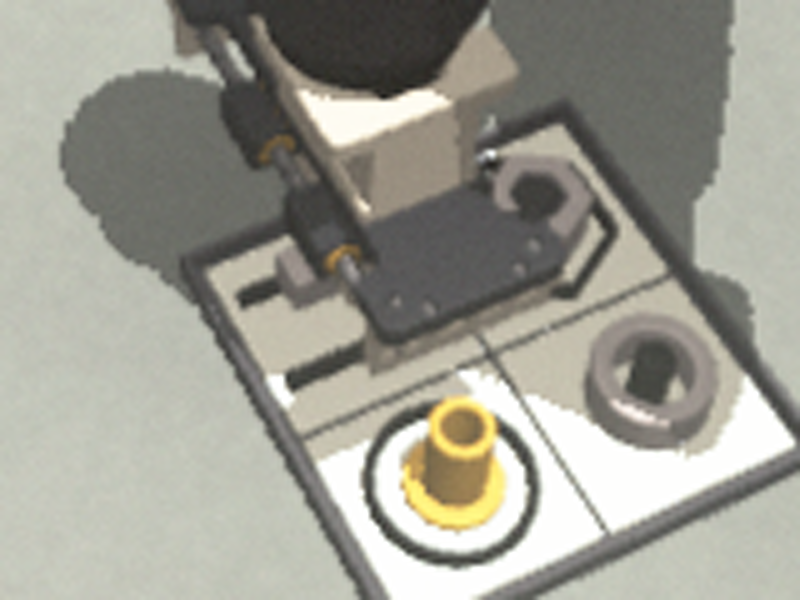

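Run:
```python
from h import *
p=[.553,.12788,.0424];r=[3.1389,-2e-3,-1.69025]
W=lambda x,y,z:wpix(p,r,(180+x/3,130+y/3),z)
a,b=W(175,122,.011),W(402,119,.011)
m=(a+b)/2; u=np.array([np.cos(-.119),np.sin(-.119)])
for z in (.055,.059): 
  k=W(297,234,z); print(z,m,k,"gap along",(m-k)@u,"lat",np.cross(u,m-k))
print("nest centre",m-.04*u)
```

```text
0.055 [0.59376428 0.12364337] [0.58124842 0.12363461] gap along 0.012426307458300933 lat 0.0014945723484965472
0.059 [0.59376428 0.12364337] [0.58227809 0.1235333 ] gap along 0.011391895569203166 lat 0.0014729181693561827
nest centre [0.55404717 0.12839214]<stdin>:7: DeprecationWarning: Arrays of 2-dimensional vectors are deprecated. Use arrays of 3-dimensional vectors instead. (deprecated in NumPy 2.0)
```

```bash
python3 -m jog '[[[0.001,0.001,-0.012,0,0,0,0],[0.0005,0,-0.01,0,0,0,0],[0,0,-0.004,0,0,0,0],[0,0,0,0,0,0,0]]]' 40; python3 -m jog '[[[0,0,-0.0015,0,0,0,0],[0,0,0,0,0,0,0]]]'
```

```text
t: 36.8
eef_pos: [0.5554, 0.1297, 0.017]
ee_rot: [3.141, -0.001, -1.69]
force: [-0.2, -0.2, -1.7]
width: 0.0193
t: 37.05
eef_pos: [0.5557, 0.1299, 0.0161]
ee_rot: [-3.141, 0.0, -1.69]
force: [-0.6, 0.4, -2.2]
width: 0.0196
```

```bash
python3 -m jog '[[[-0.001,-0.001,-0.0015,0,0,0,0],[0,0,0,0,0,0,0]]]'; python3 -m jog '[[[0,0,-0.0015,0,0,0,0],[0,0,0,0,0,0,0]]]';python3 -m jog '[[[0,0,-0.001,0,0,0,0],[0,0,0,0,0,0,0]]]'
```

```text
t: 37.3
eef_pos: [0.5544, 0.1287, 0.0144]
ee_rot: [3.141, -0.0, -1.69]
force: [-0.1, 0.1, -1.5]
width: 0.0196
t: 37.55
eef_pos: [0.5545, 0.1288, 0.0129]
ee_rot: [3.141, -0.0, -1.69]
force: [-0.4, 0.5, -1.5]
width: 0.0194
t: 37.8
eef_pos: [0.5547, 0.1288, 0.0125]
ee_rot: [-3.141, 0.0, -1.689]
force: [-2.2, -1.1, 4.2]
width: 0.0195
```

Contact; release and retreat.

```bash
python3 -m jog '[[[0,0,-0.0005,0,0,0,0],[0,0,0,0,0,0,0.5],[0,0,0,0,0,0,0.5],[0,0,0,0,0,0,0.5],[0,0,0,0,0,0,0.5],[0,0,0.01,0,0,0,0.5],[0,0,0.03,0,0,0,0.5],[0,0,0.04,0,0,0,0.5],[0,0,0.04,0,0,0,0.5],[-0.03,0,0.04,0,0,0,0.5],[-0.03,-0.03,0.02,0,0,0,0.5],[-0.03,-0.04,0,0,0,0,0.5],[0,-0.04,0,0,0,0,0.5],[0,-0.04,0,0,0,0,0.5],[0,-0.02,0,0,0,0,0.5],[0,0,0,0,0,0,0.5],[0,0,0,0,0,0,0.5]]]' 40
python3 - <<'E'
from station import monitor, grab_frame, arm
import cv2,numpy as np
s=monitor.get_state();print(s['eef_pos'],s['ee_rot'],s['force'],s['width'])
g=grab_frame("wrist")["pixels"][:,:,::-1];cv2.imwrite("pics/w8.png",g)
f=grab_frame("scene")["pixels"][:,:,::-1];cv2.imwrite("pics/s8f.png",f)
h=grab_frame("side")["pixels"][:,:,::-1]
cv2.imwrite("pics/s8.png",np.hstack([cv2.resize(f[230:350,265:405],None,fx=3.3,fy=3.3,interpolation=cv2.INTER_CUBIC),cv2.resize(h[155:215,190:290],None,fx=3.3,fy=6.6,interpolation=cv2.INTER_CUBIC)]))
E
```

```text
t: 39.92
eef_pos: [0.4647, -0.0409, 0.1919]
ee_rot: [-3.141, 0.0, -1.69]
force: [-0.3, 0.4, -0.5]
width: 0.0442
[ 0.46467622 -0.04093483  0.19189589] [-3.14092655e+00  3.43116764e-04 -1.68986717e+00] [-0.28574218  0.37774914 -0.49488496] 0.04422623729883169
```

View pics/s8.png

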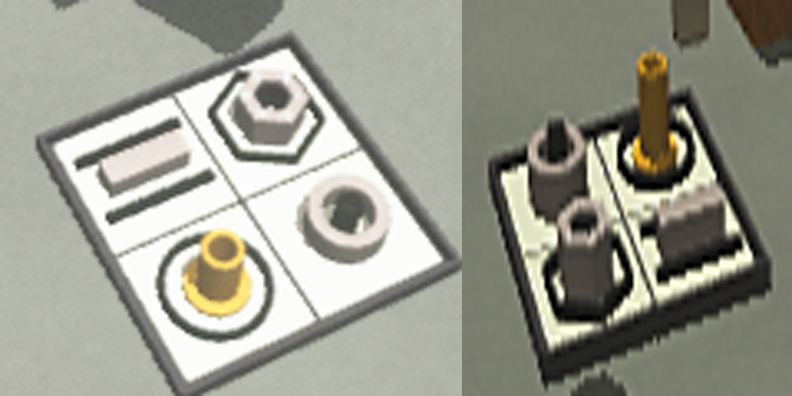

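View pics/w8.png

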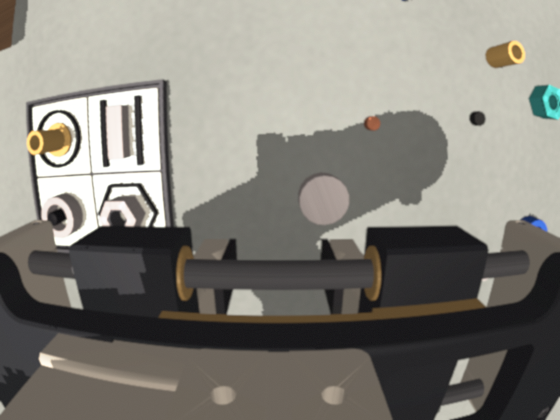

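View pics/s8f.png

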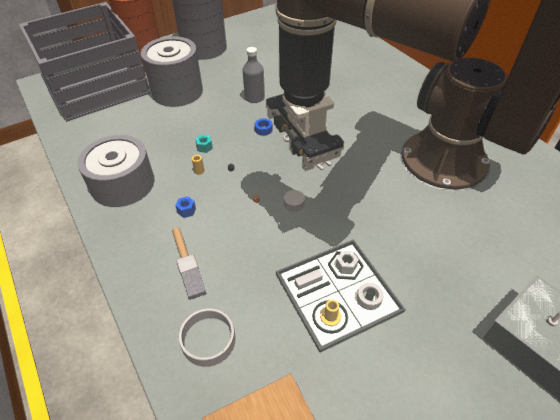

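Run:
```python
import cv2,numpy as np
f=cv2.imread("pics/s8f.png"); cv2.imwrite("pics/s9.png",cv2.resize(f[255:305,280:340],None,fx=12,fy=12,interpolation=cv2.INTER_CUBIC))
```

View pics/s9.png

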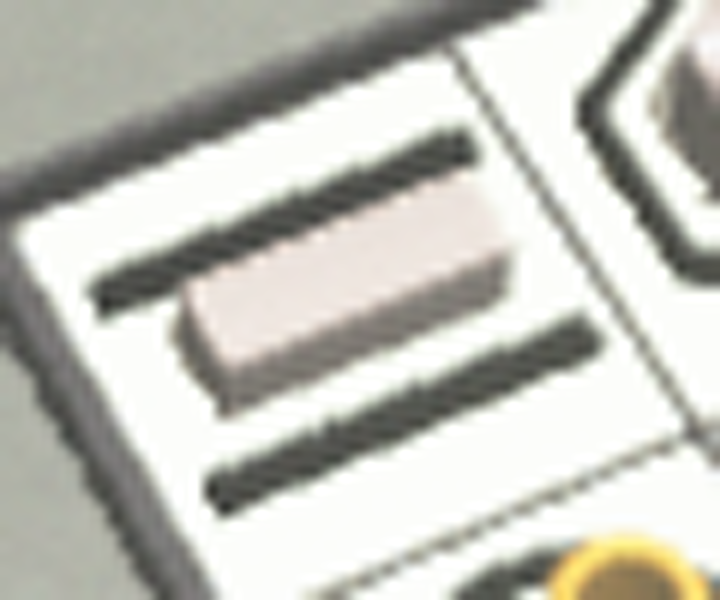

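Run:
```python
from h import *
F=lambda x,y,z:onplane("scene",(280+x/12,255+y/12),z)
k=np.mean([F(*q,.025) for q in [(185,285),(460,178),(512,243),(228,365)]],0)
r=[F(*q,.011) for q in [(98,297),(474,147),(213,493),(600,337)]]
c=np.mean(r,0);u=(r[0]-r[1]+r[2]-r[3]);u/=np.linalg.norm(u);d=k-c
print(k,c,"along",d@u,"lat",u[0]*d[1]-u[1]*d[0])
a=F(228,365,.025)-F(512,243,.025);print(np.linalg.norm(a),np.degrees(np.arctan2(a[1],a[0])),np.degrees(np.arctan2(u[1],u[0])))
```

```text
[0.55247983 0.12928243] [0.55297744 0.1310952 ] along -0.00024585582182540245 lat -0.0018636776610422975
0.05848613806897281 -6.330856068767639 -7.834692246061847
```

Run:
```python
from station import job_done
print(job_done())
```

```text
the job is handed in; nothing more can be done
None
```

All four parts are in their nests, placed in the order ring, bushing, nut, bar, and I handed the job in at about 40 s. The gripper was open and clear of everything.

**Final checks:**
- **Nests:** the last scene and side views show the ring over the post, the bushing upright on its flange in the cup, and the nut in line with its recess.
- **Bar:** it measures about 0.2 mm off centre along the rails and 2 mm to one side, and within about 1.5° of parallel.
- **Look-alikes:** the disc, the plain bushing and the blue and turquoise pieces appear where they started. I checked that by eye only.
- **Forces:** the highest I read was about 25 N, while seating the ring and the nut. I only read the force at the end of each move.

**What disagreed:**
- **Fingertip height:** the fingertips sat 30 mm or more higher than the stated tool geometry implies. My first close passed over the ring without touching it. I went lower in small steps and gripped it on the second try.
- **Plate contact:** the first three parts touched their plates about 4 mm higher than expected. I took that as a height offset in the reading, since the pictures show them seated flat.
- **Scene camera:** it read about 4 mm off in y against the other two cameras, so I relied on the wrist and side cameras.

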